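Stack the loaded stack-nest trays for hand-over

TASK

Make one stack of the three loaded trays for hand-over, on the tray of lens cells that stands in the aluminium carrier: first the tray of board modules, then the tray of tall housings on top, each turned so that its yellow end comes over the plain end of the tray below and it stands firmly on the stacking shoulders instead of nesting down onto the parts. Set the trays down gently without dropping them, keep every part standing in its own tray, and leave everything else on the bench where it is.

Things in the scene. Friction and masses are not known exactly. Their poses are not given: they have to be found in the camera images.
- carrier: fixed aluminium tray carrier, a plate 172 x 74 x 5 mm with four corner angles standing 21 mm above the bench. Origin: centre of its underside on the bench, x along its length, z up. tray_base stands on the plate between the angles, its x along the carrier's x within 0.05 rad
- tray_base: bottom tray, already in the carrier, holding two lens cells. The three trays are alike: 180-degree stack-nest trays, black plastic, open on top, 162 x 64 mm at the rim, 50 mm high, floor and walls 3 mm thick, 0.11 kg empty. The walls taper in to 146 x 48 mm outside at the foot. Origin: centre of the underside; z up; x along its length towards the yellow end, y across
- tray_base_yellow (a point): top edge of tray_base's yellow end, 79 mm along +x from its axis, 50 mm above its underside. Shoulders 40 mm above the underside: one, 16 mm wide, in the middle of the yellow end wall, two in the corners of the plain end, with grooves outside below them. Facing the same way as the tray below, the grooves slip past its shoulders and the upper tray nests down onto the parts
- tray_mid: second tray, loose on the bench at any yaw, holding two low board modules, about 0.21 kg in all. Same tray and axes as tray_base. Each tray has an upright flat rim band, 36 to 50 mm above the underside, 64 x 162 mm outside, 56 x 154 mm inside: grip across its long sides (64 mm) at mid length; the parts inside stay clear of the fingers
- tray_mid_yellow (a point): the same point of tray_mid. Turned 180 degrees to the tray below (yellow end over its plain end), a tray stands on the shoulders: underside 40 mm above the other's underside, its foot 10 mm inside the other's rim, with 4 mm of play all round at the mouth and 2.6 mm when seated
- tray_top: third tray, loose on the bench at any yaw, holding two tall black housings that stick 25 mm out above its rim, so no tray can stand on it; about 0.27 kg in all. Same tray and axes as tray_base. It ends facing as tray_base does
- tray_top_yellow (a point): the same point of tray_top
- lens_a: black round lens cell with a violet glass, 34 mm across, 24 mm high, lying loose on the floor of tray_base, nearer its yellow end. Origin: centre of its underside, z up
- lens_b: black round lens cell with a violet glass, 34 mm across, 24 mm high, lying loose on the floor of tray_base, nearer its plain end. Origin: centre of its underside, z up
- module_a: loose board module in tray_mid: black oval base 44 x 33 mm with a green board and a black block, 25 mm high, nearer its yellow end. Origin: centre of its underside, z up
- module_b: loose board module in tray_mid: black oval base 44 x 33 mm with a green board and a black block, 25 mm high, nearer its plain end. Origin: centre of its underside, z up
- housing_a: black open-topped instrument housing, blue inside, 40 x 32 mm, 72 mm high, standing loose and upright in tray_top, about 0.08 kg, nearer its yellow end. Origin: centre of its underside, z up
- housing_b: black open-topped instrument housing, blue inside, 40 x 32 mm, 72 mm high, standing loose and upright in tray_top, about 0.08 kg, nearer its plain end. Origin: centre of its underside, z up
- gauge_stand: fixed dial-gauge stand among the trays, not to be run into: round foot 68 mm across, 22 mm high, with an upright column 14 mm across up to 270 mm above the bench; 215 mm up, an arm along the stand's +x carries a dial 38 mm across, reaching 81 mm from the column. Origin: centre of its foot on the bench, z up
- parts_dish: fixed bystander: aluminium dish of screws, 80 mm across, 22 mm high. Origin: centre of its underside
- driver_rack: fixed bystander: wooden block 45 x 85 x 30 mm with four drivers standing in it, 98 mm high. Origin: centre of its underside, y along its length
- dropper: bystander: black dropper bottle, green collar, 30 mm across, 94 mm high. Origin: centre of its underside, z up
- spare_housing: bystander: a housing like those in tray_top standing on the mat, 40 x 32 x 72 mm. Origin: centre of its underside, z up
- blower: bystander: blue rubber-bulb blower standing on end, 56 mm across, 98 mm high. Origin: centre of its underside, z up
- spray_can: bystander: pale spray can with a plum band and white cap, 52 mm across, 178 mm high, the tallest thing among the trays. Origin: centre of its underside, z up
- tweezers: bystander: red-handled tweezers lying flat, 128 mm long, 7 mm high. Origin: the middle of its underside, x along its length

How it is judged:
By the outcome, as a careful person would: the job done as asked, in the order asked, and still so for the second after the job is handed in, with the robot touching nothing.
It also fails if it takes over 72 s, if anything falls off the work surface, if the arm or the gripper's body presses on something with over 40 N, if the wrist force passes 120 N, or if a joint passes its speed limit or range.

ROBOT

A 6-joint arm with a two-finger parallel gripper is mounted at the origin on the work surface. World frame = base frame: x ahead of the robot, y to its left, z up, the work surface at z = 0. Lengths are in mm, angles in rad, forces in N, time in s.
With the tool pointing down it reaches from about 250 to 850 mm from the base axis. Payload 12.5 kg.
Tool frame: the origin (TCP) lies on the centre line of the jaws, within the pads' length; the fingertips stand 25 mm ahead of it and the grasp point (between the pads) lies 6 mm ahead of it; z points along the fingers, y is the direction in which the jaws open and shut (so a half turn about z gives the same grasp; the last joint's range is limited). The gripper opens to 93 mm and grips with 3 to 60 N. Pads are 15 mm wide; open, the fingers measure 128 mm over their backs; the gripper's body (75 mm by 188 mm) begins 65 mm behind the grasp point.
Start: joints at [1.187, 0.351, 1.652, -0, 1.139, -0.085], TCP at [161.874, 525.625, 243.633] pointing down, gripper open.
Joint ranges: [-2.75, 2.75], [-0.79, 2.1], [0.01, 2.65], [-1.57, 4.71], [0.07, 3.14], [-2.87, 2.87]. Speed limits (rad/s): [2.22, 2.22, 2.79, 3.14, 3.14, 3.14].

INTERFACE

Orientations are given as a rotation vector (axis times angle).
In Python, from station import robot gives the robot as it stands.
- The arm moves only by the shell command python3 -m jog 'ROWS' [FORCE]. ROWS is JSON, a list of rows, each an object of numbers: "dx", "dy", "dz": the shift along the world's x, y, z in units of 30 mm (1.0 is 30 mm); "wx", "wy", "wz": the turn, a rotation vector about the world's x, y, z in units of 5 degrees (1.0 is 5 degrees); "fingers": the finger opening in mm, from 0 to 93. In form: [{"dx": .., "dy": .., "dz": .., "wx": .., "wy": .., "wz": .., "fingers": ..}, ...]. A call has 1 to 12 rows; each row is the pose to reach, as a shift and turn from the pose measured when the call began; what a row does not reach only later rows make up. A row lasts 1/12 s, in which the tool goes at most 41.7 mm and 7.16 degrees, less where a joint would pass 70% of its speed; a pose out of reach is approached as far as the arm can. A call with a gripper value outside its range is refused whole. The fingers move at their own pace and stop on an object; FORCE is the grip in N (left out, the last holds). Time passes only in rows, so rows that repeat a pose let the fingers close. It gives the time, the measured TCP pose, the force and the opening at its end, in the units of the state.
- robot.read_state(): the state, without advancing time (a new reading comes with each control period).
- robot.read_camera(name): name is "scene" or "top" or "wrist"; returns a dict with "image" (400x640x3 uint8, red, green, blue), "K" (3x3 intrinsics, pixels), "D" ([k1, k2, p1, p2, k3] as OpenCV has them; the pictures are not rectified), "R" (3x3) and "t" (3): a world point X has camera coordinates R X + t. Camera axes: x right, y down, z forward; pixel columns grow to the right and rows downward; lengths in mm; the calibration is good to about 2 mm. A picture is of the moment at which its call begins. There is no depth.
- robot.close_job(): hands the job in, once; it reports no verdict.
Trained networks look in the newest picture that a camera, given by its name, has taken for a name from the list of things; names that differ only in an ending like _2 or _b are one class to them, and where a whole thing is asked for, a point or a joint stands for the part that bears it (a point fixed in the world has none). Each returns a list of dicts, best first, with "score" (0 to 1); they miss things now and then, are a little off and sometimes report something else, mostly with a low value. They report only what shows in the picture. A call takes as long as a camera call.
- robot.recognise(label, camera): "position" ([x, y, z] in mm, in the coordinates of the camera as it stood for that picture, good to about 4 mm: the middle of the surface that is visible of it).
The state is a dict: "clock": time; "q": joint angles; "joint_vel": joint speeds; "effort": joint torques, N m; "position": TCP position; "eef_rot": TCP orientation; "ft_force": force on the tool from outside, world axes, zero at the start; "torque": the same for the moment, N m; "opening": finger opening in mm.
Only numpy, scipy, OpenCV 4.12 (cv2) and the standard library are available. Lean on these libraries where they do the work, as an engineer would, in place of code of your own. Each camera call takes 0.05 s, during which the arm holds its last target.

## Working session

There is one attempt and no reset: what is moved stays moved. The work goes in short steps, Python scripts to look and compute and a shell command to move; the robot and the scene stay as the last step left them, time stands still between calls to the robot, and variables do not carry over. Pictures are saved under pics/ and viewed, and the job is handed in when it is done.

```bash
ls; mkdir -p pics
python3 - <<'E'
from station import robot
import cv2
s=robot.read_state(); print(s)
for n in ["scene","top","wrist"]:
    c=robot.read_camera(n); cv2.imwrite(f"pics/{n}0.png",c["image"][:,:,::-1]); print(n,c["K"].tolist() if hasattr(c["K"],'tolist') else c["K"],c["D"],c["R"],c["t"])
E
```

```text
pics
{'clock': 0.0, 'q': array([ 1.18736069e+00,  3.51245897e-01,  1.65243037e+00, -4.93877221e-06,
        1.13909493e+00, -8.46279852e-02]), 'joint_vel': array([ 4.06943434e-04,  3.07496126e-05, -1.39832314e-03, -5.27021795e-04,
        2.14962360e-04, -1.29765347e-03]), 'effort': array([ 3.45361805e-03, -4.97323108e+01, -2.85265195e+01,  7.00397976e-02,
        2.56325689e-02, -1.27099611e-04]), 'position': array([161.78135402, 525.33493776, 243.09373359]), 'eef_rot': array([-4.67578426e-01, -3.10632932e+00,  1.80226636e-03]), 'ft_force': array([-0.5831976 , -0.21099776,  0.38360568]), 'torque': array([-0.00756129,  0.00928454,  0.02030517]), 'opening': 92.82656504734132}
scene [[428.0082810564957, 0.0, 320.296978117174], [0.0, 428.0082810564957, 204.8114653802048], [0.0, 0.0, 1.0]] [-0.00220097  0.          0.          0.          0.        ] [[ 0.87876947  0.47710517 -0.01161371]
 [ 0.39485708 -0.74051586 -0.54380525]
 [-0.26805243  0.4732937  -0.83913108]] [-464.72594095 -170.2545506  1590.04913461]
top [[441.1078748088732, 0.0, 317.93816250437243], [0.0, 441.1078748088732, 197.81681427492134], [0.0, 0.0, 1.0]] [-0.11804241  0.          0.          0.          0.        ] [[ 0.00673798 -0.99995271 -0.00701276]
 [-0.98175857 -0.00528249 -0.19005842]
 [ 0.19001239  0.00816545 -0.98174774]] [  13.56748695  540.10347766 1078.28117217]
wrist [[330.09930765582067, 0.0, 321.36758205832683], [0.0, 330.09930765582067, 203.64662414339915], [0.0, 0.0, 1.0]] [-0.02850694  0.          0.          0.          0.        ] [[ 2.95300627e-01  9.55404384e-01  5.69373567e-05]
 [ 9.26454509e-01 -2.86367229e-01  2.44286417e-01]
 [ 2.33408618e-01 -7.20851821e-02 -9.69703121e-01]] [-549.56528006  -26.22243674  389.17728112]
```

View pics/scene0.png

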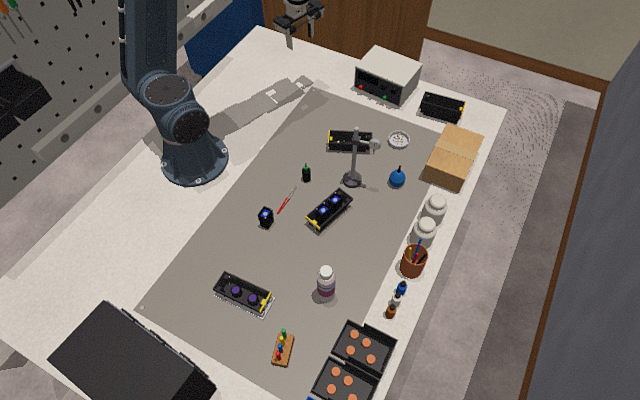

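View pics/top0.png

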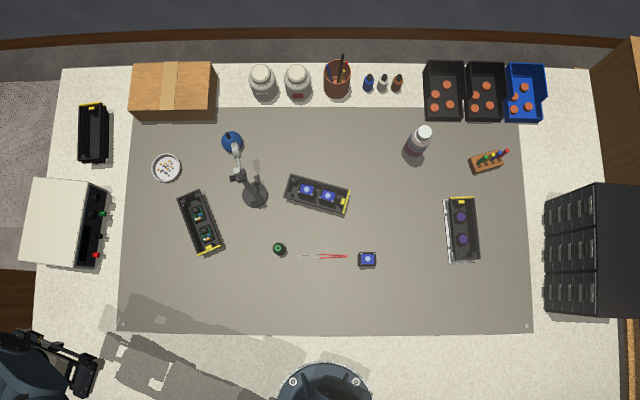

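View pics/wrist0.png

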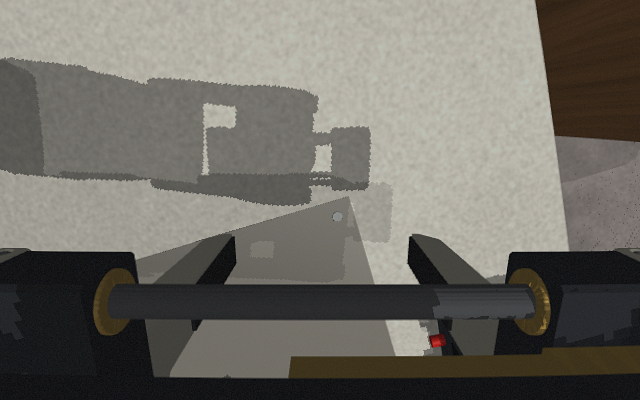

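Run:
```python
from station import robot
import numpy as np
for n in ["scene","top"]:
    c=robot.read_camera(n); R,t=c["R"],c["t"]
    for l in "carrier tray_base tray_base_yellow tray_mid tray_mid_yellow tray_top tray_top_yellow lens_a lens_b module_a housing_a gauge_stand parts_dish driver_rack dropper spare_housing blower spray_can tweezers".split():
        r=robot.recognise(l,n)
        print(n,l,[(round(d["score"],2),np.round(R.T@(np.array(d["position"])-t)).tolist()) for d in r])
```

```text
scene carrier [(0.69, [496.0, -386.0, 1.0]), (0.16, [654.0, -445.0, 32.0])]
scene tray_base [(0.87, [455.0, -350.0, 40.0])]
scene tray_base_yellow [(0.56, [449.0, -349.0, 40.0])]
scene tray_mid [(0.72, [459.0, 327.0, 35.0])]
scene tray_mid_yellow [(0.67, [460.0, 325.0, 34.0])]
scene tray_top [(0.62, [564.0, 5.0, 45.0]), (0.21, [413.0, 108.0, 46.0])]
scene tray_top_yellow [(0.82, [557.0, 4.0, 42.0]), (0.69, [451.0, -348.0, 41.0])]
scene lens_a [(0.62, [443.0, -363.0, 32.0]), (0.41, [502.0, -361.0, 30.0])]
scene lens_b [(0.62, [443.0, -363.0, 32.0]), (0.41, [502.0, -361.0, 30.0])]
scene module_a []
scene housing_a [(0.7, [545.0, -13.0, 63.0]), (0.69, [566.0, 40.0, 63.0]), (0.49, [680.0, -248.0, 131.0]), (0.19, [558.0, 5.0, 47.0])]
scene gauge_stand [(0.93, [560.0, 184.0, 131.0]), (0.26, [495.0, -389.0, 5.0])]
scene parts_dish [(0.31, [416.0, 107.0, 47.0])]
scene driver_rack [(0.63, [653.0, -446.0, 29.0]), (0.38, [414.0, 108.0, 48.0])]
scene dropper [(0.44, [413.0, 107.0, 49.0])]
scene spare_housing [(0.84, [392.0, -118.0, 54.0])]
scene blower [(0.47, [703.0, 238.0, 46.0])]
scene spray_
[... 791 characters left out ...]
.0, 31.0])]
top module_a [(0.5, [448.0, 307.0, 9.0]), (0.49, [504.0, 333.0, 10.0]), (0.2, [559.0, 23.0, 40.0])]
top housing_a [(0.84, [557.0, 49.0, 60.0]), (0.73, [540.0, -3.0, 62.0])]
top gauge_stand [(0.63, [553.0, 186.0, 51.0])]
top parts_dish [(0.78, [630.0, 438.0, 5.0])]
top driver_rack [(0.8, [641.0, -431.0, 30.0]), (0.68, [387.0, -96.0, 56.0]), (0.26, [629.0, 441.0, 5.0])]
top dropper [(0.42, [408.0, 113.0, 58.0]), (0.42, [471.0, -377.0, 41.0])]
top spare_housing [(0.52, [387.0, -100.0, 57.0])]
top blower []
top spray_can [(0.61, [662.0, -225.0, 140.0]), (0.45, [693.0, 249.0, 50.0]), (0.36, [639.0, -425.0, 33.0])]
top tweezers [(0.66, [449.0, 307.0, 12.0]), (0.41, [399.0, -4.0, 7.0])]
```

Run:
```python
import cv2,numpy as np
a=cv2.imread("pics/top0.png"); s=cv2.imread("pics/scene0.png")
def crop(im,x,y,w,h,f=5): return cv2.resize(im[y:y+h,x:x+w],None,fx=f,fy=f,interpolation=cv2.INTER_CUBIC)
cv2.imwrite("pics/c1.png",np.hstack([crop(a,425,185,75,90),crop(a,170,180,75,90)]))
cv2.imwrite("pics/c2.png",np.vstack([crop(a,275,165,90,60),crop(s,295,180,90,60)]))
cv2.imwrite("pics/c3.png",np.vstack([crop(s,200,260,90,60),crop(s,315,115,90,60)]))
```

```text
(no output)
```

View pics/c1.png

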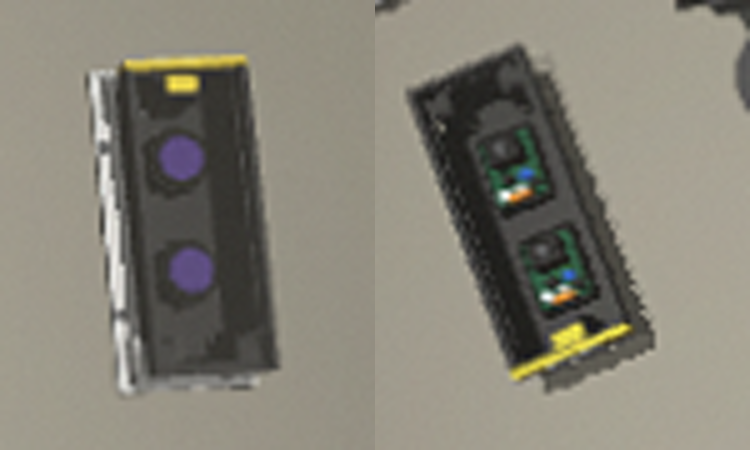

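View pics/c2.png

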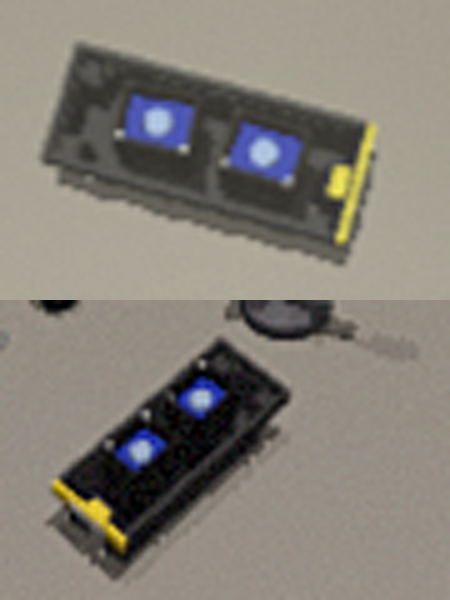

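View pics/c3.png

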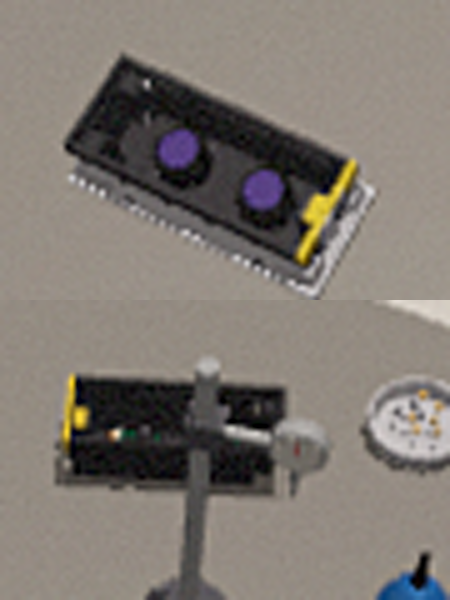

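```bash
cat > h.py <<'E'
import numpy as np,cv2
from scipy.optimize import least_squares
def ray_z(c,uv,z):
    n=cv2.undistortPoints(np.array(uv,float).reshape(-1,1,2),np.array(c["K"]),np.array(c["D"])).reshape(-1,2)
    d=np.c_[n,np.ones(len(n))]@c["R"]; o=-c["R"].T@c["t"]
    s=(z-o[2])/d[:,2]; return o+d*s[:,None]
def proj(c,X):
    return cv2.projectPoints(np.array(X,float).reshape(-1,1,3),cv2.Rodrigues(np.array(c["R"]))[0],np.array(c["t"],float),np.array(c["K"]),np.array(c["D"]))[0].reshape(-1,2)
def corners(x,y,yaw,z):  # yellow+y, yellow-y, plain-y, plain+y
    L=np.array([[81,32],[81,-32],[-81,-32],[-81,32]]);R=np.array([[np.cos(yaw),-np.sin(yaw)],[np.sin(yaw),np.cos(yaw)]])
    return np.c_[L@R.T+[x,y],np.full(4,z)]
def fit(P,z):
    m=P[:,:2].mean(0); y0=np.arctan2(*(P[0]+P[1]-P[2]-P[3])[[1,0]])
    r=least_squares(lambda p:(corners(*p,z)-P)[:,:2].ravel(),[*m,y0]); return r.x,np.round(r.fun.reshape(4,2),1)
E
python3 - <<'E'
from h import *
from station import robot
T=robot.read_camera("top");S=robot.read_camera("scene")
print("cams",-T["R"].T@T["t"],-S["R"].T@S["t"])
f=lambda L,ox,oy,du=0,dv=0:[(ox+(u-du+.5)/5-.5,oy+(v-dv+.5)/5-.5) for u,v in L]
# order yellow+y, yellow-y, plain-y, plain+y in tray frame (y = left when looking to yellow)
D={"baseT":(T,f([(122,61),(246,58),(278,370),(146,378)],425,185),55),
"midT":(T,f([(632,327),(513,378),(408,90),(522,45)],170,180,375),50),
"topT":(T,f([(374,124),(343,243),(43,160),(80,43)],275,165),50),
"baseS":(S,f([(355,160),(303,262),(68,150),(123,55)],200,260),55),
"topS":(S,f([(125,548),(55,482),(222,338),(290,392)],295,180,0,300),50)}
for k,(c,uv,z) in D.items():
    P=ray_z(c,uv,z); x,r=fit(P,z); print(k,np.round(x,3),r.tolist())
P=ray_z(S,f([(73,375),(66,445),(285,385)],315,115,0,300),50);print(P)
print(robot.read_state()["clock"])
E
```

```text
cams [ 325.27302091    7.61528397 1161.34645944] [ 901.82972046 -656.91327634 1236.27713937]
baseT [ 4.64051e+02 -3.57077e+02  4.00000e-02] [[-0.2, -0.9], [0.4, 0.9], [-0.7, 2.2], [0.4, -2.3]]
midT [477.454 324.198  -2.73 ] [[-1.1, 0.6], [-0.1, -0.9], [-0.1, -0.2], [1.3, 0.5]]
topT [552.963  20.662  -1.84 ] [[-0.6, -1.9], [-0.2, -1.1], [0.6, 1.1], [0.2, 1.9]]
baseS [ 4.64683e+02 -3.60763e+02  6.40000e-02] [[3.0, -0.3], [0.7, 1.5], [-3.2, -0.2], [-0.5, -1.0]]
topS [554.105  18.157  -1.84 ] [[-1.7, 1.8], [0.3, -3.0], [-0.1, 0.2], [1.5, 1.1]]
[[392.80562356 321.30939725  50.        ]
 [420.31520995 258.33767275  50.        ]
 [536.41234404 386.01007895  50.        ]]
2.25
```

The top-view crops show base yellow edge at about (449–474, 197), mid's at (198–221, 245–255) and top's at (344–349, 190–214). The fits give base (464, -358, yaw 0.05), mid (477, 324, yaw -2.73) and top (553, 19.5, yaw -1.84). Next I hover over mid.

```bash
python3 -m jog '[{"dx":3,"dy":-2,"dz":0,"wz":4,"fingers":93},{"dx":10.5,"dy":-6.7,"dz":-1,"wz":8.1},{"dx":10.5,"dy":-6.7,"dz":-1,"wz":8.1},{"dx":10.5,"dy":-6.7,"dz":-1,"wz":8.1},{"dx":10.5,"dy":-6.7,"dz":-1,"wz":8.1},{"dx":10.5,"dy":-6.7,"dz":-1,"wz":8.1},{"dx":10.5,"dy":-6.7,"dz":-1,"wz":8.1},{"dx":10.5,"dy":-6.7,"dz":-1,"wz":8.1},{"dx":10.5,"dy":-6.7,"dz":-1,"wz":8.1},{"dx":10.5,"dy":-6.7,"dz":-1,"wz":8.1},{"dx":10.5,"dy":-6.7,"dz":-1,"wz":8.1},{"dx":10.5,"dy":-6.7,"dz":-1,"wz":8.1}]'
python3 - <<'E'
from station import robot
import cv2
c=robot.read_camera("wrist"); cv2.imwrite("pics/w1.png",c["image"][:,:,::-1]); print(-c["R"].T@c["t"])
c=robot.read_camera("top"); cv2.imwrite("pics/t1.png",c["image"][:,:,::-1])
s=robot.read_state();print(s["position"],s["eef_rot"],s["q"],s["clock"])
E
```

```text
[ 95.78759936 545.71233873 384.28322511]
[161.88573477 525.62024782 243.62460951] [ 4.67650179e-01  3.10658777e+00 -3.88961217e-05] [ 1.18738084e+00  3.50714434e-01  1.65180010e+00 -9.75047548e-06
  1.13910146e+00 -8.45851499e-02] 2.35validation failed for argument at $[0]...
```

View pics/w1.png

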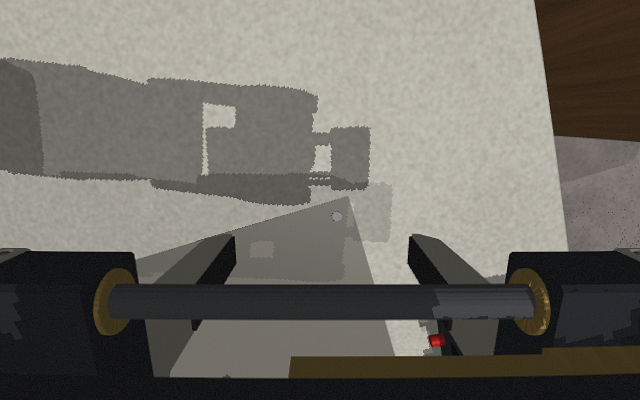

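```bash
python3 -m jog '[{"dx":3,"dy":-2,"dz":0,"wx":0,"wy":0,"wz":2,"fingers":93},{"dx":6,"dy":-4,"dz":-0.5,"wx":0,"wy":0,"wz":5,"fingers":93},{"dx":10.5,"dy":-6.7,"dz":-1,"wx":0,"wy":0,"wz":8.1,"fingers":93},{"dx":10.5,"dy":-6.7,"dz":-1,"wx":0,"wy":0,"wz":8.1,"fingers":93},{"dx":10.5,"dy":-6.7,"dz":-1,"wx":0,"wy":0,"wz":8.1,"fingers":93},{"dx":10.5,"dy":-6.7,"dz":-1,"wx":0,"wy":0,"wz":8.1,"fingers":93},{"dx":10.5,"dy":-6.7,"dz":-1,"wx":0,"wy":0,"wz":8.1,"fingers":93},{"dx":10.5,"dy":-6.7,"dz":-1,"wx":0,"wy":0,"wz":8.1,"fingers":93},{"dx":10.5,"dy":-6.7,"dz":-1,"wx":0,"wy":0,"wz":8.1,"fingers":93},{"dx":10.5,"dy":-6.7,"dz":-1,"wx":0,"wy":0,"wz":8.1,"fingers":93},{"dx":10.5,"dy":-6.7,"dz":-1,"wx":0,"wy":0,"wz":8.1,"fingers":93},{"dx":10.5,"dy":-6.7,"dz":-1,"wx":0,"wy":0,"wz":8.1,"fingers":93}]'
python3 - <<'E'
from station import robot
import cv2
c=robot.read_camera("wrist"); cv2.imwrite("pics/w2.png",c["image"][:,:,::-1]); print(-c["R"].T@c["t"])
s=robot.read_state();print(s["position"],s["eef_rot"],s["q"],s["clock"])
E
```

```text
clock: 3.35
position: [477.5, 323.8, 213.3]
eef_rot: [0.633, -3.077, 0.0]
ft_force: [-0.0, 0.4, 0.1]
opening: 93.7
[413.97684184 297.49476743 353.96186879]
[476.67822124 324.58144554 213.43602223] [ 6.35297313e-01 -3.07609644e+00 -1.04174754e-04] [ 5.16982189e-01  4.31038861e-01  1.61211017e+00  2.70901415e-04
  1.09897321e+00 -1.46126469e+00] 3.4
```

View pics/w2.png

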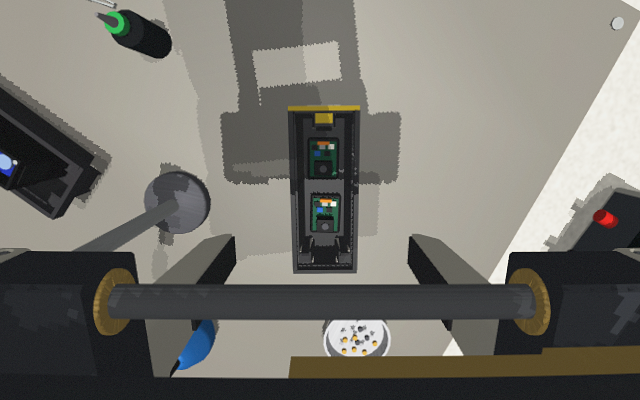

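```bash
cat > fitw.py <<'E'
from h import *
from station import robot
def run(uv,z,tag=None):
    c=robot.read_camera("wrist"); P=ray_z(c,uv,z); x,r=fit(P,z)
    s=robot.read_state(); R=cv2.Rodrigues(s["eef_rot"])[0]
    print("tray",np.round(x,3),r.tolist()); print("tcp",np.round(s["position"],1),"jaw",np.arctan2(R[1,1],R[0,1]),"toolz",R[:,2].round(4))
    return x
E
python3 - <<'E'
import cv2
a=cv2.imread("pics/w2.png")[95:285,270:380]
cv2.imwrite("pics/w2c.png",cv2.resize(a,None,fx=3,fy=3,interpolation=cv2.INTER_CUBIC))
from fitw import run
run([(288.5,107),(360.5,107),(357.5,271),(293,271.5)],50)
E
```

```text
tray [473.754 328.174  -2.729] [[-1.4, -0.7], [-1.9, -0.7], [1.8, 0.4], [1.5, 1.0]]
tcp [476.3 325.  213.7] jaw 1.9791889986658346 toolz [-3.e-04  1.e-04 -1.e+00]
```

View pics/w2c.png

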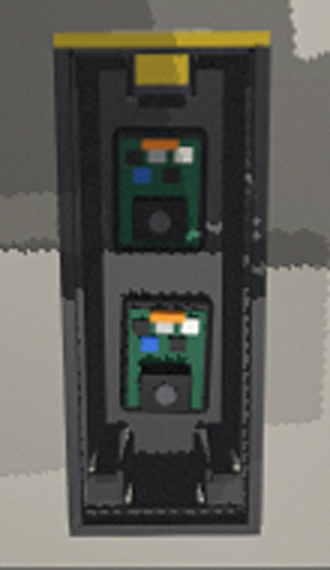

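Run:
```python
from fitw import run
run([(287.6,105.7),(360,105.7),(357.3,272.7),(293.2,272.7)],50)
```

```text
tray [473.732 328.471  -2.725] [[-0.2, 0.2], [-0.6, -0.3], [0.2, -0.3], [0.6, 0.4]]
tcp [476.1 325.2 213.8] jaw 1.9798167750500475 toolz [-2.e-04  1.e-04 -1.e+00]
```

```bash
python3 -m jog '[{"dx":-0.03,"dy":0.03,"dz":-0.8,"wx":0,"wy":0,"wz":0,"fingers":93},{"dx":-0.03,"dy":0.03,"dz":-1.8,"wx":0,"wy":0,"wz":0,"fingers":93},{"dx":-0.03,"dy":0.03,"dz":-2.8,"wx":0,"wy":0,"wz":0,"fingers":93},{"dx":-0.03,"dy":0.03,"dz":-3.8,"wx":0,"wy":0,"wz":0,"fingers":93},{"dx":-0.03,"dy":0.03,"dz":-4.6,"wx":0,"wy":0,"wz":0,"fingers":93},{"dx":-0.03,"dy":0.03,"dz":-5.2,"wx":0,"wy":0,"wz":0,"fingers":93},{"dx":-0.03,"dy":0.03,"dz":-5.48,"wx":0,"wy":0,"wz":0,"fingers":93},{"dx":-0.03,"dy":0.03,"dz":-5.48,"wx":0,"wy":0,"wz":0,"fingers":93},{"dx":-0.03,"dy":0.03,"dz":-5.48,"wx":0,"wy":0,"wz":0,"fingers":93}]' 15
python3 - <<'E'
from station import robot
import cv2
c=robot.read_camera("wrist"); cv2.imwrite("pics/w3.png",c["image"][:,:,::-1])
E
```

```text
clock: 4.25
position: [475.1, 326.8, 50.1]
eef_rot: [-0.639, 3.075, 0.0]
ft_force: [-0.1, -0.6, -0.3]
opening: 93.0
```

View pics/w3.png

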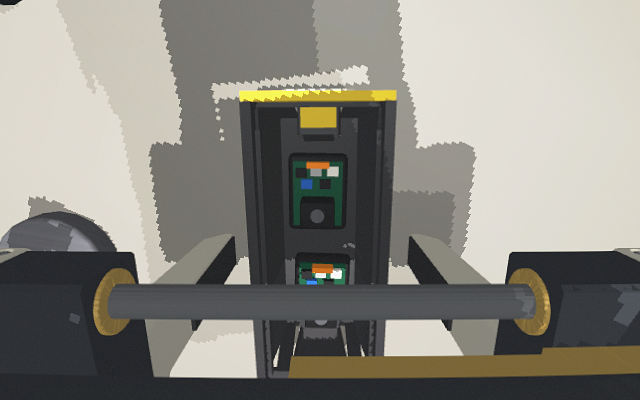

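The tray (yellow end at row 96, cols 240–396) sits between the fingers (236 and 408). Closing now.

```bash
python3 -m jog '[{"dx":0,"dy":0,"dz":0,"wx":0,"wy":0,"wz":0,"fingers":82},{"dx":0,"dy":0,"dz":0,"wx":0,"wy":0,"wz":0,"fingers":76},{"dx":0,"dy":0,"dz":0,"wx":0,"wy":0,"wz":0,"fingers":72},{"dx":0,"dy":0,"dz":0,"wx":0,"wy":0,"wz":0,"fingers":69},{"dx":0,"dy":0,"dz":0,"wx":0,"wy":0,"wz":0,"fingers":66},{"dx":0,"dy":0,"dz":0,"wx":0,"wy":0,"wz":0,"fingers":63},{"dx":0,"dy":0,"dz":0,"wx":0,"wy":0,"wz":0,"fingers":55},{"dx":0,"dy":0,"dz":0,"wx":0,"wy":0,"wz":0,"fingers":55},{"dx":0,"dy":0,"dz":0,"wx":0,"wy":0,"wz":0,"fingers":55},{"dx":0,"dy":0,"dz":0,"wx":0,"wy":0,"wz":0,"fingers":55}]' 25
python3 -m jog '[{"dx":0,"dy":0,"dz":0.1,"wx":0,"wy":0,"wz":0,"fingers":55},{"dx":0,"dy":0,"dz":0.3,"wx":0,"wy":0,"wz":0,"fingers":55},{"dx":0,"dy":0,"dz":0.6,"wx":0,"wy":0,"wz":0,"fingers":55},{"dx":0,"dy":0,"dz":1,"wx":0,"wy":0,"wz":0,"fingers":55},{"dx":0,"dy":0,"dz":1.5,"wx":0,"wy":0,"wz":0,"fingers":55},{"dx":0,"dy":0,"dz":2.1,"wx":0,"wy":0,"wz":0,"fingers":55},{"dx":0,"dy":0,"dz":2.7,"wx":0,"wy":0,"wz":0,"fingers":55},{"dx":0,"dy":0,"dz":3.3,"wx":0,"wy":0,"wz":0,"fingers":55},{"dx":0,"dy":0,"dz":3.9,"wx":0,"wy":0,"wz":0,"fingers":55},{"dx":0,"dy":0,"dz":4.4,"wx":0,"wy":0,"wz":0,"fingers":55},{"dx":0,"dy":0,"dz":4.7,"wx":0,"wy":0,"wz":0,"fingers":55},{"dx":0,"dy":0,"dz":4.8,"wx":0,"wy":0,"wz":0,"fingers":55}]' 25
python3 - <<'E'
from station import robot
import cv2
c=robot.read_camera("wrist"); cv2.imwrite("pics/w4.png",c["image"][:,:,::-1])
E
```

```text
clock: 5.13
position: [475.5, 326.8, 50.7]
eef_rot: [-0.639, 3.074, 0.001]
ft_force: [-1.2, -2.7, 3.4]
opening: 63.8
clock: 6.13
position: [476.0, 327.1, 197.0]
eef_rot: [-0.638, 3.072, 0.002]
ft_force: [0.3, 0.4, -2.3]
opening: 63.6
```

View pics/w4.png

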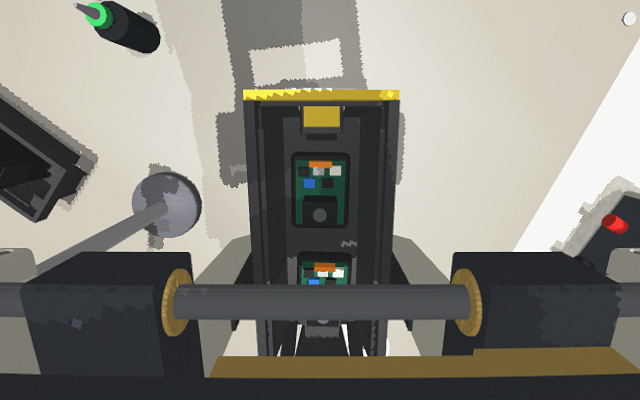

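Held (opening 63.6 mm, 2.3 N load), with the tray at cols 243–400. I carry it high, robot-side of the gauge stand, to a spot where the wrist camera can see the base tray.

```bash
python3 -m jog '[{"dx":-0.1,"dy":-0.1,"dz":0.1,"wx":0,"wy":0,"wz":0,"fingers":55},{"dx":-0.3,"dy":-0.4,"dz":0.4,"wx":0,"wy":0,"wz":0,"fingers":55},{"dx":-0.6,"dy":-0.9,"dz":0.8,"wx":0,"wy":0,"wz":-0.3,"fingers":55},{"dx":-1,"dy":-1.6,"dz":1.2,"wx":0,"wy":0,"wz":-0.8,"fingers":55},{"dx":-1.5,"dy":-2.4,"dz":1.5,"wx":0,"wy":0,"wz":-1.4,"fingers":55},{"dx":-2,"dy":-3.2,"dz":1.7,"wx":0,"wy":0,"wz":-2,"fingers":55},{"dx":-2.3,"dy":-4,"dz":1.77,"wx":0,"wy":0,"wz":-2.6,"fingers":55},{"dx":-2.5,"dy":-4.8,"dz":1.77,"wx":0,"wy":0,"wz":-3.2,"fingers":55},{"dx":-2.5,"dy":-5.6,"dz":1.77,"wx":0,"wy":0,"wz":-3.7,"fingers":55},{"dx":-2.5,"dy":-6.3,"dz":1.77,"wx":0,"wy":0,"wz":-4,"fingers":55},{"dx":-2.5,"dy":-6.8,"dz":1.77,"wx":0,"wy":0,"wz":-4.26,"fingers":55},{"dx":-2.5,"dy":-7.0,"dz":1.77,"wx":0,"wy":0,"wz":-4.26,"fingers":55}]' 25
```

```text
clock: 7.18
position: [400.2, 115.4, 248.9]
eef_rot: [-0.056, 3.138, 0.0]
ft_force: [0.3, 1.1, -2.0]
opening: 63.5
```

```bash
python3 -m jog '[{"dx":0,"dy":-0.2,"dz":0,"wx":0,"wy":0,"wz":0,"fingers":55},{"dx":0,"dy":-0.6,"dz":0,"wx":0,"wy":0,"wz":0,"fingers":55},{"dx":0,"dy":-1.2,"dz":0,"wx":0,"wy":0,"wz":0,"fingers":55},{"dx":0.1,"dy":-2,"dz":0,"wx":0,"wy":0,"wz":0,"fingers":55},{"dx":0.3,"dy":-3,"dz":0,"wx":0,"wy":0,"wz":0,"fingers":55},{"dx":0.6,"dy":-4,"dz":0,"wx":0,"wy":0,"wz":0,"fingers":55},{"dx":0.9,"dy":-5,"dz":0,"wx":0,"wy":0,"wz":0,"fingers":55},{"dx":1.2,"dy":-6,"dz":0,"wx":0,"wy":0,"wz":0,"fingers":55},{"dx":1.6,"dy":-6.9,"dz":0,"wx":0,"wy":0,"wz":0,"fingers":55},{"dx":1.9,"dy":-7.6,"dz":0,"wx":0,"wy":0,"wz":0,"fingers":55},{"dx":2.1,"dy":-8,"dz":0,"wx":0,"wy":0,"wz":0,"fingers":55},{"dx":2.2,"dy":-8.2,"dz":0,"wx":0,"wy":0,"wz":0,"fingers":55}]' 25
python3 -m jog '[{"dx":0.1,"dy":-0.2,"dz":0,"wx":0,"wy":0,"wz":0,"fingers":55},{"dx":0.3,"dy":-0.6,"dz":0,"wx":0,"wy":0,"wz":0,"fingers":55},{"dx":0.6,"dy":-1.2,"dz":0,"wx":0,"wy":0,"wz":0,"fingers":55},{"dx":1,"dy":-2,"dz":0,"wx":0,"wy":0,"wz":0,"fingers":55},{"dx":1.4,"dy":-2.8,"dz":0,"wx":0,"wy":0,"wz":0,"fingers":55},{"dx":1.7,"dy":-3.3,"dz":0,"wx":0,"wy":0,"wz":0,"fingers":55},{"dx":1.8,"dy":-3.5,"dz":0,"wx":0,"wy":0,"wz":0,"fingers":55},{"dx":1.8,"dy":-3.5,"dz":0,"wx":0,"wy":0,"wz":0,"fingers":55},{"dx":1.8,"dy":-3.5,"dz":0,"wx":0,"wy":0,"wz":0,"fingers":55}]' 25
python3 - <<'E'
from station import robot
import cv2
c=robot.read_camera("wrist"); cv2.imwrite("pics/w5.png",c["image"][:,:,::-1])
E
```

```text
clock: 8.18
position: [466.7, -131.4, 248.5]
eef_rot: [-0.055, 3.139, 0.001]
ft_force: [0.0, -0.3, -3.1]
opening: 64.1
clock: 8.93
position: [520.4, -235.6, 248.2]
eef_rot: [-0.056, 3.14, 0.002]
ft_force: [0.1, 0.3, -1.6]
opening: 63.8
```

View pics/w5.png

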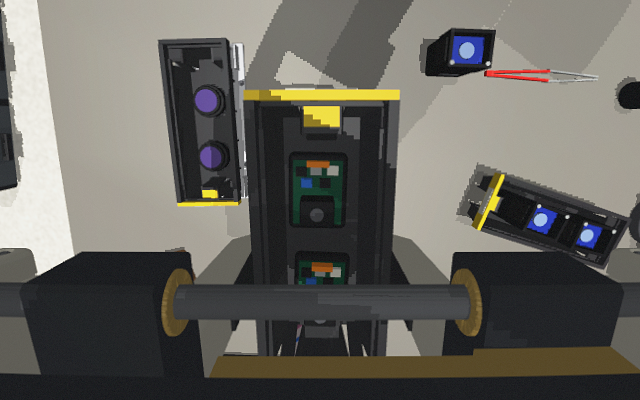

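Run:
```python
import cv2
a=cv2.imread("pics/w5.png")[25:220,145:255]
cv2.imwrite("pics/w5c.png",cv2.resize(a,None,fx=3,fy=3,interpolation=cv2.INTER_CUBIC))
a=cv2.imread("pics/w5.png")[80:120,230:410]
cv2.imwrite("pics/w5d.png",cv2.resize(a,None,fx=4,fy=4,interpolation=cv2.INTER_CUBIC))
```

```text
(no output)
```

View pics/w5c.png

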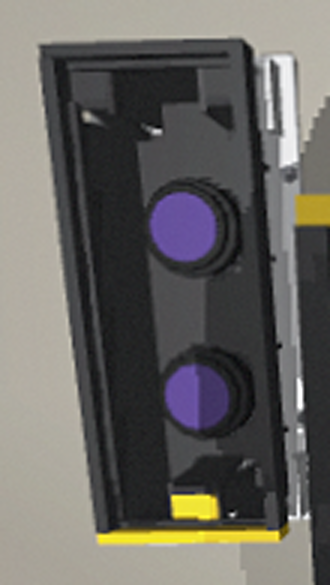

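View pics/w5d.png

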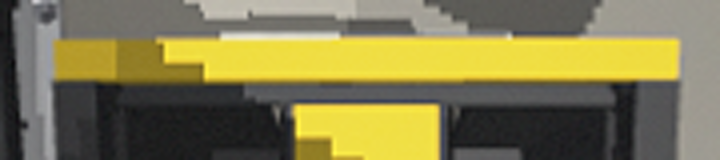

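Run:
```python
from fitw import run,robot,ray_z,np,cv2
g=lambda u,v:(145+(u+.5)/3-.5,25+(v+.5)/3-.5)
x=run([g(280,541),g(97,543),g(38,44),g(245,38)],55)
c=robot.read_camera("wrist"); s=robot.read_state(); z=s["position"][2]-.7
P=ray_z(c,[(230+53.5/4-.5,80+38.5/4-.5),(230+679.5/4-.5,80+38.5/4-.5)],z);print(P, np.linalg.norm(P[0]-P[1]))
m=P.mean(0)[:2]; d=P[1]-P[0]; ang=np.arctan2(d[1],d[0])
yaw=ang+np.pi/2  # yellow dir: left->right is tray -y... image right=+y world
print("yaw",yaw, "centre", m-81*np.array([np.cos(yaw),np.sin(yaw)]))
```

```text
tray [ 4.61101e+02 -3.57053e+02  4.70000e-02] [[0.3, -0.2], [0.3, 0.2], [-0.5, 0.5], [-0.1, -0.6]]
tcp [ 520.3 -235.3  248.5] jaw 1.6069195789918416 toolz [ 1.5e-03  9.0e-04 -1.0e+00]
[[ 439.91874579 -269.74420867  247.93091591]
 [ 437.67022333 -206.04757258  247.93091591]] 63.736310705210755
yaw 3.1768784914969386 centre [ 519.74406363 -235.03833083]
```

```bash
python3 -m jog '[{"dx":-0.1,"dy":-0.2,"dz":0,"wx":0,"wy":0,"wz":0,"fingers":55},{"dx":-0.3,"dy":-0.6,"dz":0,"wx":0,"wy":0,"wz":0.1,"fingers":55},{"dx":-0.6,"dy":-1.3,"dz":0,"wx":0,"wy":0,"wz":0.14,"fingers":55},{"dx":-1,"dy":-2.1,"dz":0,"wx":0,"wy":0,"wz":0.14,"fingers":55},{"dx":-1.4,"dy":-2.9,"dz":0,"wx":0,"wy":0,"wz":0.14,"fingers":55},{"dx":-1.7,"dy":-3.6,"dz":-0.1,"wx":0,"wy":0,"wz":0.14,"fingers":55},{"dx":-1.9,"dy":-3.95,"dz":-0.4,"wx":0,"wy":0,"wz":0.14,"fingers":55},{"dx":-1.94,"dy":-4.05,"dz":-1,"wx":0,"wy":0,"wz":0.14,"fingers":55},{"dx":-1.94,"dy":-4.05,"dz":-1.7,"wx":0,"wy":0,"wz":0.14,"fingers":55},{"dx":-1.94,"dy":-4.05,"dz":-2.3,"wx":0,"wy":0,"wz":0.14,"fingers":55},{"dx":-1.94,"dy":-4.05,"dz":-2.7,"wx":0,"wy":0,"wz":0.14,"fingers":55},{"dx":-1.94,"dy":-4.05,"dz":-2.9,"wx":0,"wy":0,"wz":0.14,"fingers":55}]' 25
python3 - <<'E'
from station import robot
s=robot.read_state();print(s["position"],s["eef_rot"],s["ft_force"])
E
```

```text
clock: 10.08
position: [461.6, -356.0, 159.7]
eef_rot: [0.076, -3.141, -0.004]
ft_force: [-0.5, -0.1, -2.4]
opening: 63.6
[ 461.60311864 -356.02080322  159.7252448 ] [ 0.07649336 -3.14064315 -0.00388936] [-0.47912066 -0.05415617 -2.42769132]
```

```bash
python3 -m jog '[{"dx":0.02,"dy":-0.03,"dz":-0.2,"wx":0,"wy":0,"wz":0,"fingers":55},{"dx":0.02,"dy":-0.03,"dz":-0.5,"wx":0,"wy":0,"wz":0,"fingers":55},{"dx":0.02,"dy":-0.03,"dz":-0.9,"wx":0,"wy":0,"wz":0,"fingers":55},{"dx":0.02,"dy":-0.03,"dz":-1.2,"wx":0,"wy":0,"wz":0,"fingers":55},{"dx":0.02,"dy":-0.03,"dz":-1.4,"wx":0,"wy":0,"wz":0,"fingers":55},{"dx":0.02,"dy":-0.03,"dz":-1.49,"wx":0,"wy":0,"wz":0,"fingers":55},{"dx":0.02,"dy":-0.03,"dz":-1.49,"wx":0,"wy":0,"wz":0,"fingers":55}]' 25
python3 - <<'E'
from station import robot
import cv2,numpy as np
f=lambda im,x,y,w,h,k:cv2.resize(im[y:y+h,x:x+w,::-1],None,fx=k,fy=k,interpolation=cv2.INTER_CUBIC)
c=robot.read_camera("scene"); cv2.imwrite("pics/s6.png",f(c["image"],190,220,110,110,5))
c=robot.read_camera("top"); cv2.imwrite("pics/t6.png",f(c["image"],400,170,130,110,5))
c=robot.read_camera("wrist"); cv2.imwrite("pics/w6.png",c["image"][:,:,::-1])
E
```

```text
clock: 10.67
position: [462.0, -356.8, 114.4]
eef_rot: [0.076, -3.14, -0.005]
ft_force: [-0.2, 0.1, -2.8]
opening: 64.2
```

View pics/s6.png

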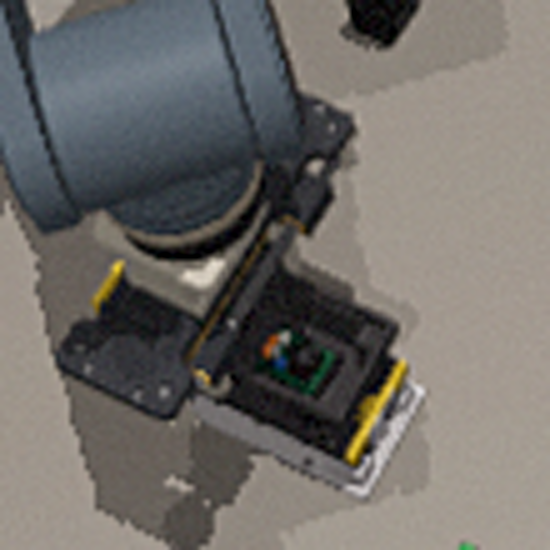

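View pics/t6.png

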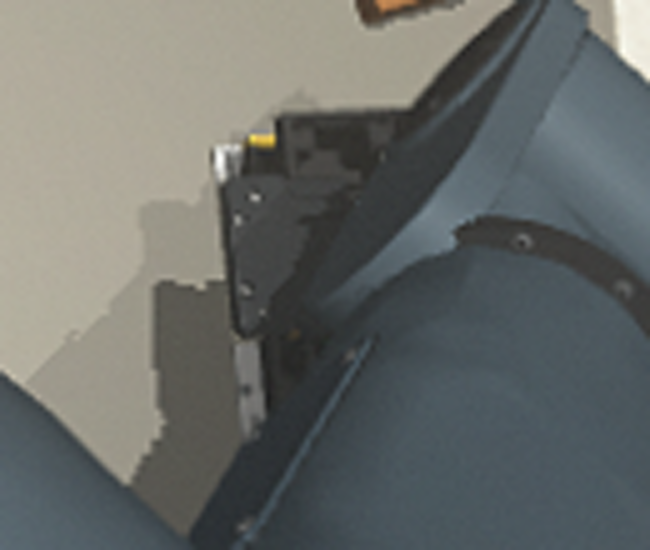

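View pics/w6.png

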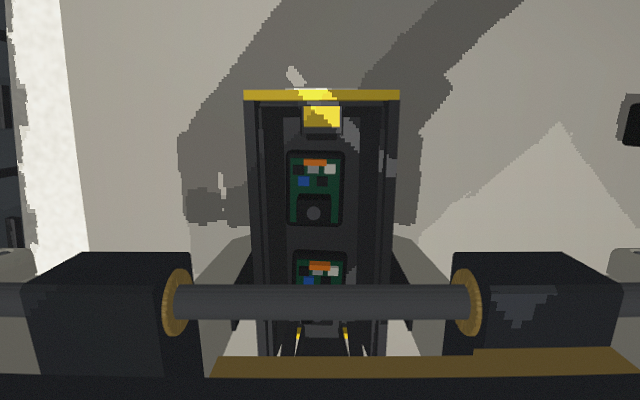

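The scene crop shows mid level over the base, with the base's yellow edge at crop (350–405, 365–460) showing under mid's plain end. I lower it in small steps, watching force.

```bash
python3 -m jog '[{"dx":0,"dy":0,"dz":-0.08,"wx":0,"wy":0,"wz":0,"fingers":55},{"dx":0,"dy":0,"dz":-0.16,"wx":0,"wy":0,"wz":0,"fingers":55},{"dx":0,"dy":0,"dz":-0.24,"wx":0,"wy":0,"wz":0,"fingers":55},{"dx":0,"dy":0,"dz":-0.32,"wx":0,"wy":0,"wz":0,"fingers":55},{"dx":0,"dy":0,"dz":-0.38,"wx":0,"wy":0,"wz":0,"fingers":55},{"dx":0,"dy":0,"dz":-0.42,"wx":0,"wy":0,"wz":0,"fingers":55},{"dx":0,"dy":0,"dz":-0.42,"wx":0,"wy":0,"wz":0,"fingers":55}]' 25
python3 -m jog '[{"dx":0,"dy":0,"dz":-0.04,"wx":0,"wy":0,"wz":0,"fingers":55},{"dx":0,"dy":0,"dz":-0.08,"wx":0,"wy":0,"wz":0,"fingers":55},{"dx":0,"dy":0,"dz":-0.1,"wx":0,"wy":0,"wz":0,"fingers":55},{"dx":0,"dy":0,"dz":-0.1,"wx":0,"wy":0,"wz":0,"fingers":55}]' 25
python3 - <<'E'
from station import robot
s=robot.read_state();print(s["position"],s["eef_rot"],s["ft_force"],s["torque"])
E
```

```text
clock: 11.4
position: [462.3, -357.0, 102.5]
eef_rot: [-0.077, 3.14, 0.004]
ft_force: [1.1, 0.0, -1.8]
opening: 63.9
clock: 11.73
position: [462.3, -357.0, 99.4]
eef_rot: [-0.077, 3.141, 0.004]
ft_force: [-0.7, 0.4, -1.7]
opening: 63.7
[ 462.27133882 -356.9662835    99.38491214] [-0.0765349   3.14059496  0.00383626] [-0.65191167  0.41239522 -1.68086173] [ 0.03448196 -0.00430814 -0.01805517]
```

```bash
python3 -m jog '[{"dx":0,"dy":0,"dz":-0.04,"wx":0,"wy":0,"wz":0,"fingers":55},{"dx":0,"dy":0,"dz":-0.08,"wx":0,"wy":0,"wz":0,"fingers":55},{"dx":0,"dy":0,"dz":-0.08,"wx":0,"wy":0,"wz":0,"fingers":55}]' 25
python3 -m jog '[{"dx":0,"dy":0,"dz":-0.03,"wx":0,"wy":0,"wz":0,"fingers":55},{"dx":0,"dy":0,"dz":-0.06,"wx":0,"wy":0,"wz":0,"fingers":55},{"dx":0,"dy":0,"dz":-0.06,"wx":0,"wy":0,"wz":0,"fingers":55}]' 25
```

```text
clock: 11.98
position: [462.2, -356.9, 96.7]
eef_rot: [0.077, -3.14, -0.004]
ft_force: [0.2, 0.7, -1.6]
opening: 63.8
clock: 12.23
position: [462.3, -357.0, 95.9]
eef_rot: [-0.076, 3.141, 0.004]
ft_force: [-3.0, 1.9, 8.2]
opening: 64.0
```

Contact came at 95.9 mm against 95.7 predicted for the shoulders. Releasing.

```bash
python3 -m jog '[{"dx":0,"dy":0,"dz":0,"wx":0,"wy":0,"wz":0,"fingers":64},{"dx":0,"dy":0,"dz":0,"wx":0,"wy":0,"wz":0,"fingers":66},{"dx":0,"dy":0,"dz":0,"wx":0,"wy":0,"wz":0,"fingers":70},{"dx":0,"dy":0,"dz":0,"wx":0,"wy":0,"wz":0,"fingers":80},{"dx":0,"dy":0,"dz":0,"wx":0,"wy":0,"wz":0,"fingers":93},{"dx":0,"dy":0,"dz":0,"wx":0,"wy":0,"wz":0,"fingers":93},{"dx":0,"dy":0,"dz":0,"wx":0,"wy":0,"wz":0,"fingers":93},{"dx":0,"dy":0,"dz":0.3,"wx":0,"wy":0,"wz":0,"fingers":93},{"dx":0,"dy":0,"dz":0.8,"wx":0,"wy":0,"wz":0,"fingers":93},{"dx":0,"dy":0,"dz":1.6,"wx":0,"wy":0,"wz":0,"fingers":93},{"dx":0,"dy":0,"dz":2.6,"wx":0,"wy":0,"wz":0,"fingers":93},{"dx":0,"dy":0,"dz":3.6,"wx":0,"wy":0,"wz":0,"fingers":93}]' 25
python3 -m jog '[{"dx":0,"dy":0.1,"dz":1,"wx":0,"wy":0,"wz":0,"fingers":93},{"dx":0,"dy":0.1,"dz":1.8,"wx":0,"wy":0,"wz":0,"fingers":93},{"dx":0,"dy":0.1,"dz":2,"wx":0,"wy":0,"wz":0,"fingers":93},{"dx":0,"dy":0.1,"dz":2,"wx":0,"wy":0,"wz":0,"fingers":93}]' 25
python3 - <<'E'
from station import robot
import cv2
c=robot.read_camera("wrist"); cv2.imwrite("pics/w7.png",c["image"][:,:,::-1])
E
```

```text
clock: 13.23
position: [462.1, -356.8, 205.5]
eef_rot: [0.077, -3.14, -0.004]
ft_force: [0.6, -0.2, 0.0]
opening: 92.8
clock: 13.57
position: [462.5, -354.2, 267.7]
eef_rot: [-0.077, 3.138, 0.0]
ft_force: [-0.7, -0.5, -0.0]
opening: 93.0
```

View pics/w7.png

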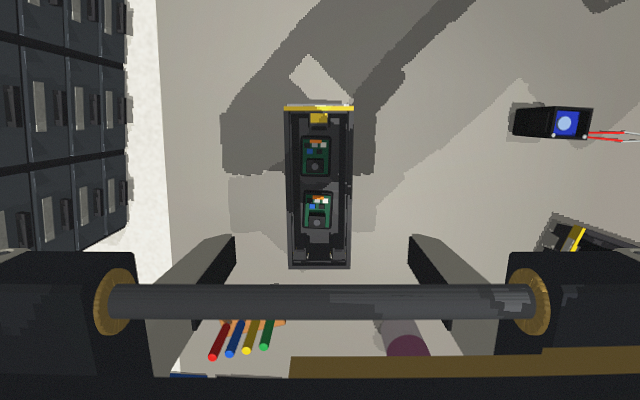

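Run:
```python
import cv2
a=cv2.imread("pics/w7.png")[95:280,270:370]
cv2.imwrite("pics/w7c.png",cv2.resize(a,None,fx=3,fy=3,interpolation=cv2.INTER_CUBIC))
from station import robot
c=robot.read_camera("scene"); cv2.imwrite("pics/s7.png",cv2.resize(c["image"][200:330,180:310,::-1],None,fx=4,fy=4,interpolation=cv2.INTER_CUBIC))
```

```text
(no output)
```

View pics/w7c.png

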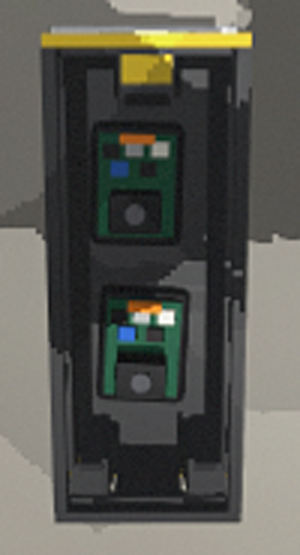

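View pics/s7.png

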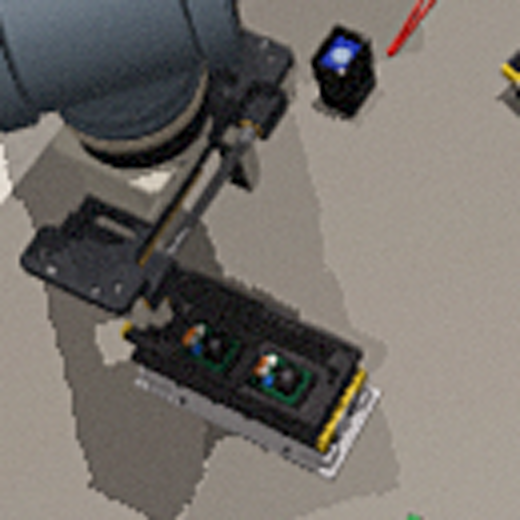

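Run:
```python
from fitw import run
g=lambda u,v:(270+(u+.5)/3-.5,95+(v+.5)/3-.5)
run([g(41,33),g(251,33),g(240,520.5),g(57,520.5)],95)
run([g(41,33),g(251,33),g(240,520.5),g(57,520.5)],85)
```

```text
tray [ 459.092 -354.931   -3.091] [[-1.3, -0.4], [-1.5, 0.3], [1.2, 0.9], [1.6, -0.8]]
tcp [ 461.6 -353.4  264. ] jaw 1.619435571550738 toolz [-0.0021  0.0043 -1.    ]
tray [ 460.827 -354.637   -3.091] [[1.1, 0.7], [1.0, -0.5], [-1.2, -0.2], [-0.9, -0.0]]
tcp [ 461.6 -353.4  263.9] jaw 1.6194149833421583 toolz [-0.0024  0.0045 -1.    ]
```

```bash
python3 -m jog '[{"dx":0.1,"dy":0.4,"dz":0,"wx":0,"wy":0,"wz":-0.8,"fingers":93},{"dx":0.3,"dy":1.2,"dz":0,"wx":0,"wy":0,"wz":-2,"fingers":93},{"dx":0.5,"dy":2.1,"dz":0,"wx":0,"wy":0,"wz":-3.3,"fingers":93},{"dx":0.7,"dy":3,"dz":0,"wx":0,"wy":0,"wz":-4.6,"fingers":93},{"dx":0.9,"dy":3.9,"dz":0,"wx":0,"wy":0,"wz":-5.9,"fingers":93},{"dx":1.1,"dy":4.8,"dz":0,"wx":0,"wy":0,"wz":-7.2,"fingers":93},{"dx":1.3,"dy":5.7,"dz":0,"wx":0,"wy":0,"wz":-8.5,"fingers":93},{"dx":1.5,"dy":6.6,"dz":0,"wx":0,"wy":0,"wz":-9.8,"fingers":93},{"dx":1.7,"dy":7.5,"dz":0,"wx":0,"wy":0,"wz":-11.1,"fingers":93},{"dx":1.9,"dy":8.4,"dz":0,"wx":0,"wy":0,"wz":-12.4,"fingers":93},{"dx":2.1,"dy":9.1,"dz":0,"wx":0,"wy":0,"wz":-13.7,"fingers":93},{"dx":2.3,"dy":9.5,"dz":0,"wx":0,"wy":0,"wz":-14.5,"fingers":93}]'
python3 - <<'E'
from fitw import *
s=robot.read_state(); R=cv2.Rodrigues(s["eef_rot"])[0]
print(s["position"],np.arctan2(R[1,1],R[0,1]),s["q"])
E
```

```text
clock: 14.77
position: [530.3, -66.2, 262.6]
eef_rot: [-1.801, -2.572, -0.007]
ft_force: [-0.3, 0.6, 0.0]
opening: 93.2
[530.28098802 -66.22751739 262.61443582] 0.34917739974201945 [-0.2135411   0.3025064   1.67017467  0.00496949  1.16852128 -0.56466831]
```

```bash
python3 -m jog '[{"dx":0.1,"dy":0.4,"dz":0,"wx":0,"wy":0,"wz":-1.2,"fingers":93},{"dx":0.3,"dy":1.1,"dz":-0.1,"wx":0,"wy":0,"wz":-2.5,"fingers":93},{"dx":0.5,"dy":1.8,"dz":-0.3,"wx":0,"wy":0,"wz":-3.8,"fingers":93},{"dx":0.7,"dy":2.4,"dz":-0.4,"wx":0,"wy":0,"wz":-5.1,"fingers":93},{"dx":0.77,"dy":2.8,"dz":-0.5,"wx":0,"wy":0,"wz":-6.3,"fingers":93},{"dx":0.77,"dy":2.86,"dz":-0.5,"wx":0,"wy":0,"wz":-7.1,"fingers":93},{"dx":0.77,"dy":2.86,"dz":-0.5,"wx":0,"wy":0,"wz":-7.1,"fingers":93},{"dx":0.77,"dy":2.86,"dz":-0.5,"wx":0,"wy":0,"wz":-7.1,"fingers":93},{"dx":0.77,"dy":2.86,"dz":-0.5,"wx":0,"wy":0,"wz":-7.1,"fingers":93}]'
python3 - <<'E'
from fitw import *
c=robot.read_camera("wrist"); im=c["image"][:,:,::-1]; cv2.imwrite("pics/w8.png",im)
cv2.imwrite("pics/w8c.png",cv2.resize(im[70:290,260:390],None,fx=2.7,fy=2.7,interpolation=cv2.INTER_CUBIC))
s=robot.read_state(); R=cv2.Rodrigues(s["eef_rot"])[0]
print(s["position"],np.arctan2(R[1,1],R[0,1]),R[:,2],s["q"])
E
```

```text
clock: 15.52
position: [553.2, 19.2, 247.1]
eef_rot: [-2.498, -1.904, -0.006]
ft_force: [-0.7, 0.1, 0.5]
opening: 92.8
[553.24578719  19.12469863 247.30118454] -0.26894030912220396 [ 0.00309901  0.00273142 -0.99999147] [-0.05086511  0.35195906  1.64038255  0.0031665   1.14629679  0.21677138]
```

View pics/w8.png

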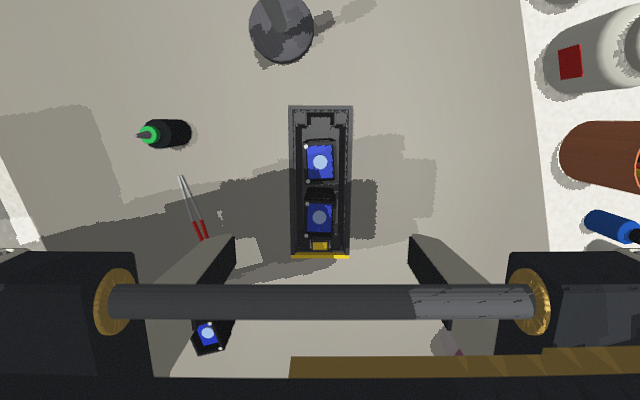

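View pics/w8c.png

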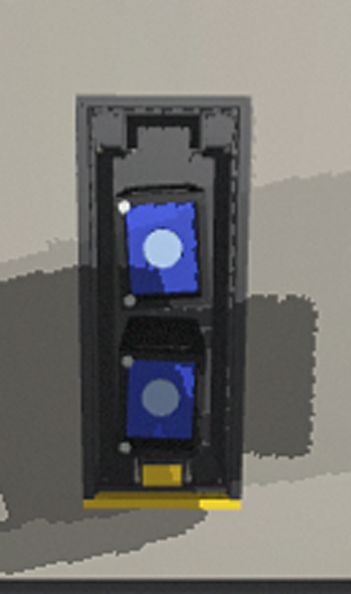

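Run:
```python
from fitw import run
g=lambda u,v:(260+(u+.5)/2.7-.5,70+(v+.5)/2.7-.5)
run([g(241.5,507),g(83,507),g(76,96),g(251,96)],50)
```

```text
tray [551.229  22.252  -1.844] [[-0.4, -0.5], [0.2, -0.5], [0.1, 0.6], [0.1, 0.4]]
tcp [553.3  19.1 247.4] jaw -0.26940932638232407 toolz [ 0.0034  0.0027 -1.    ]
```

```bash
python3 -m jog '[{"dx":-0.07,"dy":0.1,"dz":-0.6,"wx":-0.03,"wy":0.04,"wz":-0.04,"fingers":93},{"dx":-0.07,"dy":0.1,"dz":-1.5,"wx":-0.03,"wy":0.04,"wz":-0.04,"fingers":93},{"dx":-0.07,"dy":0.1,"dz":-2.5,"wx":-0.03,"wy":0.04,"wz":-0.04,"fingers":93},{"dx":-0.07,"dy":0.1,"dz":-3.5,"wx":-0.03,"wy":0.04,"wz":-0.04,"fingers":93},{"dx":-0.07,"dy":0.1,"dz":-4.5,"wx":-0.03,"wy":0.04,"wz":-0.04,"fingers":93},{"dx":-0.07,"dy":0.1,"dz":-5.2,"wx":-0.03,"wy":0.04,"wz":-0.04,"fingers":93},{"dx":-0.07,"dy":0.1,"dz":-5.8,"wx":-0.03,"wy":0.04,"wz":-0.04,"fingers":93},{"dx":-0.07,"dy":0.1,"dz":-6.3,"wx":-0.03,"wy":0.04,"wz":-0.04,"fingers":93},{"dx":-0.07,"dy":0.1,"dz":-6.58,"wx":-0.03,"wy":0.04,"wz":-0.04,"fingers":93},{"dx":-0.07,"dy":0.1,"dz":-6.58,"wx":-0.03,"wy":0.04,"wz":-0.04,"fingers":93},{"dx":-0.07,"dy":0.1,"dz":-6.58,"wx":-0.03,"wy":0.04,"wz":-0.04,"fingers":93}]' 15
python3 - <<'E'
from fitw import *
c=robot.read_camera("wrist"); im=c["image"][:,:,::-1]; cv2.imwrite("pics/w9.png",im)
s=robot.read_state(); R=cv2.Rodrigues(s["eef_rot"])[0]
print(s["position"],np.arctan2(R[1,1],R[0,1]),R[:,2])
E
```

```text
clock: 16.53
position: [551.4, 21.9, 50.3]
eef_rot: [-2.503, -1.899, 0.0]
ft_force: [0.6, -0.2, 0.1]
opening: 92.9
[551.68574751  21.99054644  50.833745  ] -0.27278567279470795 [ 9.36189783e-04  7.32342546e-05 -9.99999559e-01]
```

View pics/w9.png

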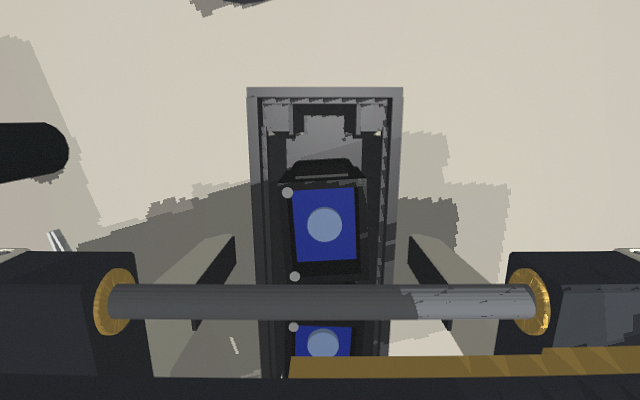

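The tray (cols 247–403, end at row 88) is centred between the fingers, and both housings are upright. Close and lift.

```bash
python3 -m jog '[{"dx":0,"dy":0,"dz":0,"wx":0,"wy":0,"wz":0,"fingers":82},{"dx":0,"dy":0,"dz":0,"wx":0,"wy":0,"wz":0,"fingers":76},{"dx":0,"dy":0,"dz":0,"wx":0,"wy":0,"wz":0,"fingers":72},{"dx":0,"dy":0,"dz":0,"wx":0,"wy":0,"wz":0,"fingers":69},{"dx":0,"dy":0,"dz":0,"wx":0,"wy":0,"wz":0,"fingers":67},{"dx":0,"dy":0,"dz":0,"wx":0,"wy":0,"wz":0,"fingers":65},{"dx":0,"dy":0,"dz":0,"wx":0,"wy":0,"wz":0,"fingers":63},{"dx":0,"dy":0,"dz":0,"wx":0,"wy":0,"wz":0,"fingers":55},{"dx":0,"dy":0,"dz":0,"wx":0,"wy":0,"wz":0,"fingers":55},{"dx":0,"dy":0,"dz":0,"wx":0,"wy":0,"wz":0,"fingers":55},{"dx":0,"dy":0,"dz":0,"wx":0,"wy":0,"wz":0,"fingers":55}]' 28
python3 -m jog '[{"dx":0,"dy":0,"dz":0.1,"wx":0,"wy":0,"wz":0,"fingers":55},{"dx":0,"dy":0,"dz":0.3,"wx":0,"wy":0,"wz":0,"fingers":55},{"dx":0,"dy":0,"dz":0.6,"wx":0,"wy":0,"wz":0,"fingers":55},{"dx":0,"dy":0,"dz":1,"wx":0,"wy":0,"wz":0,"fingers":55},{"dx":0,"dy":0,"dz":1.4,"wx":0,"wy":0,"wz":0,"fingers":55},{"dx":0,"dy":0,"dz":1.9,"wx":0,"wy":0,"wz":0,"fingers":55},{"dx":0,"dy":0,"dz":2.4,"wx":0,"wy":0,"wz":0,"fingers":55},{"dx":0,"dy":0,"dz":2.9,"wx":0,"wy":0,"wz":0,"fingers":55},{"dx":0,"dy":0,"dz":3.4,"wx":0,"wy":0,"wz":0,"fingers":55},{"dx":0,"dy":0,"dz":3.8,"wx":0,"wy":0,"wz":0,"fingers":55},{"dx":0,"dy":0,"dz":4.1,"wx":0,"wy":0,"wz":0,"fingers":55},{"dx":0,"dy":0,"dz":4.2,"wx":0,"wy":0,"wz":0,"fingers":55}]' 28
python3 - <<'E'
from fitw import *
c=robot.read_camera("wrist"); im=c["image"][:,:,::-1]; cv2.imwrite("pics/w10.png",im)
s=robot.read_state(); R=cv2.Rodrigues(s["eef_rot"])[0]
print(s["position"],np.arctan2(R[1,1],R[0,1]),R[:,2],s["q"])
E
```

```text
clock: 17.5
position: [552.0, 21.9, 51.0]
eef_rot: [2.502, 1.898, 0.002]
ft_force: [2.4, -1.2, 1.3]
opening: 63.5
clock: 18.5
position: [552.6, 21.9, 179.2]
eef_rot: [2.501, 1.897, 0.005]
ft_force: [0.1, 0.9, -2.2]
opening: 63.5
[552.48180488  21.92466739 178.75159388] -0.27278679416383056 [ 4.03312183e-03 -1.07196036e-04 -9.99991861e-01] [-4.45690557e-02  4.30052896e-01  1.71018226e+00  8.64302945e-05
  9.97323592e-01  2.28169068e-01]
```

View pics/w10.png

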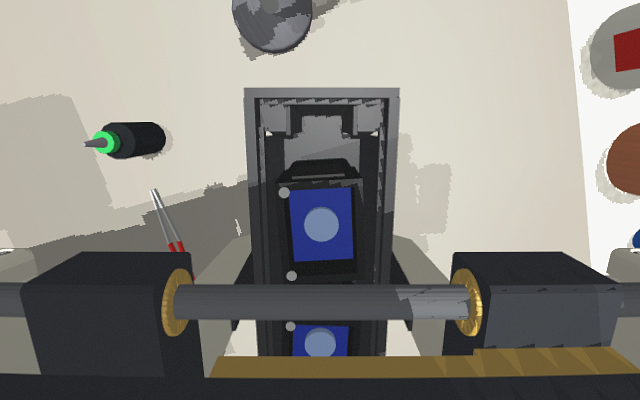

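```bash
python3 -m jog '[{"dx":0,"dy":-0.06,"dz":0.05,"wx":0,"wy":0,"wz":0.15,"fingers":55},{"dx":-0.03,"dy":-0.2,"dz":0.1,"wx":0,"wy":0,"wz":0.5,"fingers":55},{"dx":-0.05,"dy":-0.43,"dz":0.2,"wx":0,"wy":0,"wz":1.1,"fingers":55},{"dx":-0.09,"dy":-0.72,"dz":0.3,"wx":0,"wy":0,"wz":1.8,"fingers":55},{"dx":-0.13,"dy":-1.03,"dz":0.4,"wx":0,"wy":0,"wz":2.6,"fingers":55},{"dx":-0.17,"dy":-1.37,"dz":0.5,"wx":0,"wy":0,"wz":3.45,"fingers":55},{"dx":-0.22,"dy":-1.72,"dz":0.6,"wx":0,"wy":0,"wz":4.3,"fingers":55},{"dx":-0.26,"dy":-2.06,"dz":0.7,"wx":0,"wy":0,"wz":5.2,"fingers":55},{"dx":-0.3,"dy":-2.37,"dz":0.8,"wx":0,"wy":0,"wz":6,"fingers":55},{"dx":-0.33,"dy":-2.63,"dz":0.9,"wx":0,"wy":0,"wz":6.6,"fingers":55},{"dx":-0.35,"dy":-2.8,"dz":0.95,"wx":0,"wy":0,"wz":7.05,"fingers":55},{"dx":-0.36,"dy":-2.86,"dz":1,"wx":0,"wy":0,"wz":7.2,"fingers":55}]' 28
python3 -m jog '[{"dx":0,"dy":-0.06,"dz":0.05,"wx":0,"wy":0,"wz":0.15,"fingers":55},{"dx":-0.03,"dy":-0.2,"dz":0.1,"wx":0,"wy":0,"wz":0.5,"fingers":55},{"dx":-0.05,"dy":-0.43,"dz":0.2,"wx":0,"wy":0,"wz":1.1,"fingers":55},{"dx":-0.09,"dy":-0.72,"dz":0.3,"wx":0,"wy":0,"wz":1.8,"fingers":55},{"dx":-0.13,"dy":-1.03,"dz":0.4,"wx":0,"wy":0,"wz":2.6,"fingers":55},{"dx":-0.17,"dy":-1.37,"dz":0.5,"wx":0,"wy":0,"wz":3.45,"fingers":55},{"dx":-0.22,"dy":-1.72,"dz":0.6,"wx":0,"wy":0,"wz":4.3,"fingers":55},{"dx":-0.26,"dy":-2.06,"dz":0.7,"wx":0,"wy":0,"wz":5.2,"fingers":55},{"dx":-0.3,"dy":-2.37,"dz":0.8,"wx":0,"wy":0,"wz":6,"fingers":55},{"dx":-0.33,"dy":-2.63,"dz":0.9,"wx":0,"wy":0,"wz":6.6,"fingers":55},{"dx":-0.35,"dy":-2.8,"dz":0.95,"wx":0,"wy":0,"wz":7.05,"fingers":55},{"dx":-0.36,"dy":-2.86,"dz":1,"wx":0,"wy":0,"wz":7.2,"fingers":55}]' 28
python3 - <<'E'
from fitw import *
c=robot.read_camera("wrist"); im=c["image"][:,:,::-1]; cv2.imwrite("pics/w11.png",im)
s=robot.read_state(); R=cv2.Rodrigues(s["eef_rot"])[0]
print(s["position"],np.arctan2(R[1,1],R[0,1]),R[:,2],s["q"])
E
```

```text
clock: 19.55
position: [541.3, -64.6, 208.3]
eef_rot: [1.791, 2.581, 0.005]
ft_force: [0.4, 0.2, -3.5]
opening: 63.7
clock: 20.55
position: [530.3, -150.8, 238.1]
eef_rot: [-0.904, -3.008, -0.005]
ft_force: [-0.1, 0.1, -3.3]
opening: 63.7
[ 530.41328056 -150.75190606  238.36624803] 0.9863617895363952 [ 1.30749895e-04  3.19952545e-03 -9.99994873e-01] [-0.36273816  0.35917185  1.65342836  0.00335878  1.13000769 -1.3505368 ]
```

View pics/w11.png

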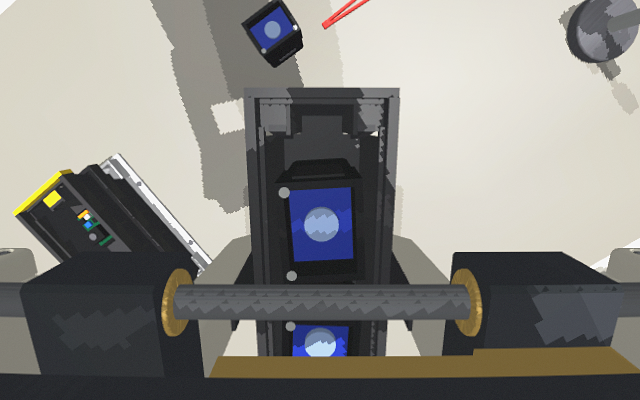

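```bash
python3 -m jog '[{"dx":0,"dy":-0.06,"dz":0.02,"wx":0,"wy":0,"wz":0.15,"fingers":55},{"dx":-0.03,"dy":-0.2,"dz":0.05,"wx":0,"wy":0,"wz":0.5,"fingers":55},{"dx":-0.05,"dy":-0.43,"dz":0.1,"wx":0,"wy":0,"wz":1.1,"fingers":55},{"dx":-0.09,"dy":-0.72,"dz":0.15,"wx":0,"wy":0,"wz":1.8,"fingers":55},{"dx":-0.13,"dy":-1.03,"dz":0.2,"wx":0,"wy":0,"wz":2.6,"fingers":55},{"dx":-0.17,"dy":-1.37,"dz":0.25,"wx":0,"wy":0,"wz":3.45,"fingers":55},{"dx":-0.22,"dy":-1.72,"dz":0.3,"wx":0,"wy":0,"wz":4.3,"fingers":55},{"dx":-0.26,"dy":-2.06,"dz":0.3,"wx":0,"wy":0,"wz":5.2,"fingers":55},{"dx":-0.3,"dy":-2.37,"dz":0.3,"wx":0,"wy":0,"wz":6,"fingers":55},{"dx":-0.33,"dy":-2.63,"dz":0.3,"wx":0,"wy":0,"wz":6.6,"fingers":55},{"dx":-0.34,"dy":-2.75,"dz":0.3,"wx":0,"wy":0,"wz":7.1,"fingers":55},{"dx":-0.34,"dy":-2.8,"dz":0.3,"wx":0,"wy":0,"wz":7.25,"fingers":55}]' 28
python3 -m jog '[{"dx":0,"dy":0,"dz":0,"wx":0,"wy":0,"wz":0,"fingers":55},{"dx":0,"dy":0,"dz":0,"wx":0,"wy":0,"wz":0,"fingers":55}]' 28
python3 - <<'E'
from fitw import *
c=robot.read_camera("wrist"); im=c["image"][:,:,::-1]; cv2.imwrite("pics/w12.png",im)
cv2.imwrite("pics/w12c.png",cv2.resize(im[20:220,135:265],None,fx=3,fy=3,interpolation=cv2.INTER_CUBIC))
cv2.imwrite("pics/w12d.png",cv2.resize(im[75:115,230:410],None,fx=4,fy=4,interpolation=cv2.INTER_CUBIC))
s=robot.read_state(); R=cv2.Rodrigues(s["eef_rot"])[0]
print(s["position"],np.arctan2(R[1,1],R[0,1]),R[:,2],s["q"])
E
```

```text
clock: 21.6
position: [520.1, -234.9, 247.1]
eef_rot: [0.078, -3.138, -0.005]
ft_force: [-0.1, 0.5, -3.1]
opening: 63.6
clock: 21.77
position: [520.1, -234.6, 246.9]
eef_rot: [0.076, -3.138, -0.005]
ft_force: [-0.8, 0.3, -2.2]
opening: 63.9
[ 520.16486105 -234.50554515  246.96502747] 1.6195699487731148 [-0.00248297  0.00308375 -0.99999216] [-5.05793282e-01  3.86293237e-01  1.59121969e+00  1.62483322e-03
  1.16774637e+00 -2.12600700e+00]
```

View pics/w12.png

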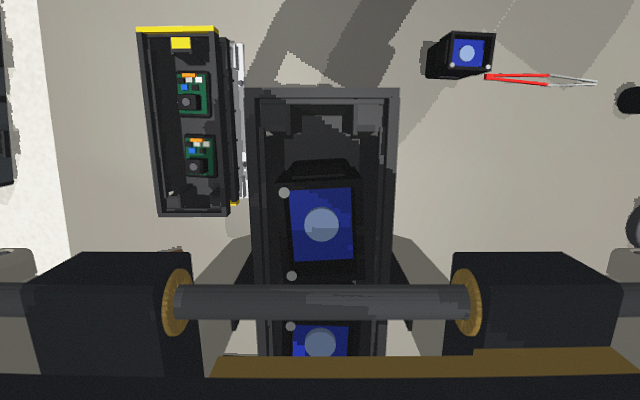

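View pics/w12c.png

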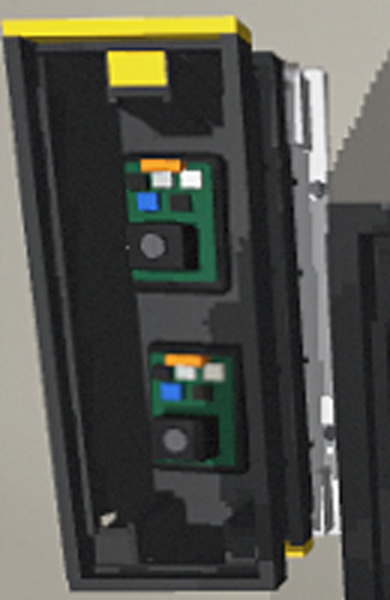

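View pics/w12d.png

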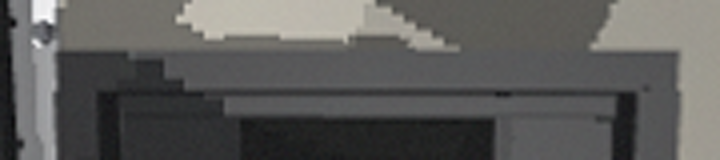

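Run:
```python
from fitw import run,robot,ray_z,np,cv2
g=lambda u,v:(135+(u+.5)/3-.5,20+(v+.5)/3-.5)
# mid: yellow toward -x; its +y = image left
for z in (95,90): run([g(3,21),g(237,17),g(276,588),g(71,589)],z)
c=robot.read_camera("wrist"); s=robot.read_state(); z=s["position"][2]-1
P=ray_z(c,[(230+56.5/4-.5,75+51.5/4-.5),(230+680.5/4-.5,75+51.5/4-.5)],z);print(P, np.linalg.norm(P[0]-P[1]))
m=P.mean(0)[:2]; d=P[1]-P[0]; ang=np.arctan2(d[1],d[0]); yaw=ang-np.pi/2
print("yaw",yaw,"centre",m+81*np.array([np.cos(yaw),np.sin(yaw)]))
```

```text
tray [ 461.392 -355.884   -3.092] [[-0.6, 0.1], [-0.5, -0.2], [0.6, 0.2], [0.5, -0.1]]
tcp [ 520.2 -234.5  247. ] jaw 1.61980890333407 toolz [-0.0023  0.003  -1.    ]
tray [ 461.63  -357.959   -3.091] [[0.7, 0.7], [0.9, -0.6], [-0.7, -0.4], [-0.9, 0.4]]
tcp [ 520.2 -234.6  247.1] jaw 1.6200106124541516 toolz [-0.0023  0.0029 -1.    ]
[[ 439.50813355 -269.84056332  246.08445307]
 [ 436.40617099 -206.13924975  246.08445307]] 63.77679454928447
yaw 0.04865699050694472 centre [ 518.86128733 -234.05024526]
```

```bash
python3 -m jog '[{"dx":-0.1,"dy":-0.2,"dz":0,"wx":-0.03,"wy":-0.03,"wz":0,"fingers":55},{"dx":-0.3,"dy":-0.6,"dz":0,"wx":-0.03,"wy":-0.03,"wz":0,"fingers":55},{"dx":-0.6,"dy":-1.2,"dz":0,"wx":-0.03,"wy":-0.03,"wz":0,"fingers":55},{"dx":-0.9,"dy":-1.9,"dz":0,"wx":-0.03,"wy":-0.03,"wz":0,"fingers":55},{"dx":-1.25,"dy":-2.6,"dz":0,"wx":-0.03,"wy":-0.03,"wz":0,"fingers":55},{"dx":-1.55,"dy":-3.25,"dz":-0.05,"wx":-0.03,"wy":-0.03,"wz":0,"fingers":55},{"dx":-1.78,"dy":-3.75,"dz":-0.2,"wx":-0.03,"wy":-0.03,"wz":0,"fingers":55},{"dx":-1.9,"dy":-4,"dz":-0.5,"wx":-0.03,"wy":-0.03,"wz":0,"fingers":55},{"dx":-1.93,"dy":-4.07,"dz":-0.95,"wx":-0.03,"wy":-0.03,"wz":0,"fingers":55},{"dx":-1.93,"dy":-4.07,"dz":-1.4,"wx":-0.03,"wy":-0.03,"wz":0,"fingers":55},{"dx":-1.93,"dy":-4.07,"dz":-1.75,"wx":-0.03,"wy":-0.03,"wz":0,"fingers":55},{"dx":-1.93,"dy":-4.07,"dz":-1.9,"wx":-0.03,"wy":-0.03,"wz":0,"fingers":55}]' 28
python3 - <<'E'
from fitw import *
s=robot.read_state(); R=cv2.Rodrigues(s["eef_rot"])[0]
print(s["position"],np.arctan2(R[1,1],R[0,1]),R[:,2])
E
```

```text
clock: 22.97
position: [461.6, -356.4, 188.2]
eef_rot: [0.077, -3.139, -0.003]
ft_force: [-0.3, -1.4, -2.9]
opening: 63.8
[ 461.56670507 -356.35665146  188.15860348] 1.6200004347587236 [-0.00148585  0.00199934 -0.9999969 ]
```

```bash
python3 -m jog '[{"dx":0.02,"dy":-0.01,"dz":-0.1,"wx":-0.02,"wy":-0.02,"wz":0,"fingers":55},{"dx":0.02,"dy":-0.01,"dz":-0.35,"wx":-0.02,"wy":-0.02,"wz":0,"fingers":55},{"dx":0.02,"dy":-0.01,"dz":-0.65,"wx":-0.02,"wy":-0.02,"wz":0,"fingers":55},{"dx":0.02,"dy":-0.01,"dz":-0.9,"wx":-0.02,"wy":-0.02,"wz":0,"fingers":55},{"dx":0.02,"dy":-0.01,"dz":-1.1,"wx":-0.02,"wy":-0.02,"wz":0,"fingers":55},{"dx":0.02,"dy":-0.01,"dz":-1.17,"wx":-0.02,"wy":-0.02,"wz":0,"fingers":55},{"dx":0.02,"dy":-0.01,"dz":-1.17,"wx":-0.02,"wy":-0.02,"wz":0,"fingers":55}]' 28
python3 - <<'E'
from fitw import *
f=lambda im,x,y,w,h,k:cv2.resize(im[y:y+h,x:x+w,::-1],None,fx=k,fy=k,interpolation=cv2.INTER_CUBIC)
c=robot.read_camera("scene"); cv2.imwrite("pics/s13.png",f(c["image"],190,220,110,110,5))
s=robot.read_state(); R=cv2.Rodrigues(s["eef_rot"])[0]
print(s["position"],np.arctan2(R[1,1],R[0,1]),R[:,2])
E
```

```text
clock: 23.55
position: [462.0, -356.5, 152.4]
eef_rot: [0.077, -3.14, -0.001]
ft_force: [0.3, 0.3, -2.9]
opening: 63.9
[ 462.21381049 -356.65882292  152.97333888] 1.6200407096634213 [ 1.50451831e-04  3.77353742e-04 -9.99999917e-01]
```

View pics/s13.png

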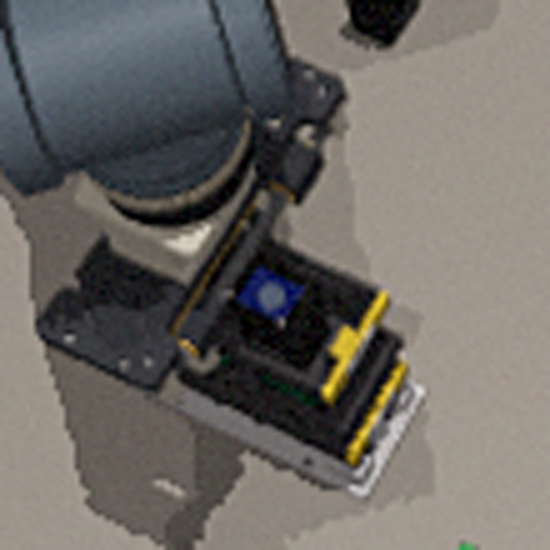

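The tray is held over mid, facing the same way as base (yellow edges at crop (355, 345) and (378, 412)). Lowering in steps.

```bash
python3 -m jog '[{"dx":0,"dy":0,"dz":-0.06,"wx":0,"wy":0,"wz":0,"fingers":55},{"dx":0,"dy":0,"dz":-0.12,"wx":0,"wy":0,"wz":0,"fingers":55},{"dx":0,"dy":0,"dz":-0.19,"wx":0,"wy":0,"wz":0,"fingers":55},{"dx":0,"dy":0,"dz":-0.26,"wx":0,"wy":0,"wz":0,"fingers":55},{"dx":0,"dy":0,"dz":-0.31,"wx":0,"wy":0,"wz":0,"fingers":55},{"dx":0,"dy":0,"dz":-0.34,"wx":0,"wy":0,"wz":0,"fingers":55},{"dx":0,"dy":0,"dz":-0.34,"wx":0,"wy":0,"wz":0,"fingers":55}]' 28
python3 -m jog '[{"dx":0,"dy":0,"dz":-0.04,"wx":0,"wy":0,"wz":0,"fingers":55},{"dx":0,"dy":0,"dz":-0.08,"wx":0,"wy":0,"wz":0,"fingers":55},{"dx":0,"dy":0,"dz":-0.12,"wx":0,"wy":0,"wz":0,"fingers":55},{"dx":0,"dy":0,"dz":-0.12,"wx":0,"wy":0,"wz":0,"fingers":55}]' 28
```

```text
clock: 24.18
position: [462.1, -356.6, 142.5]
eef_rot: [0.077, -3.14, -0.001]
ft_force: [0.4, -0.5, -2.4]
opening: 64.0
clock: 24.52
position: [462.0, -356.5, 138.7]
eef_rot: [0.077, -3.14, -0.001]
ft_force: [0.1, 0.4, -3.1]
opening: 63.6
```

```bash
python3 -m jog '[{"dx":0,"dy":0,"dz":-0.03,"wx":0,"wy":0,"wz":0,"fingers":55},{"dx":0,"dy":0,"dz":-0.06,"wx":0,"wy":0,"wz":0,"fingers":55},{"dx":0,"dy":0,"dz":-0.06,"wx":0,"wy":0,"wz":0,"fingers":55}]' 28
python3 -m jog '[{"dx":0,"dy":0,"dz":-0.03,"wx":0,"wy":0,"wz":0,"fingers":55},{"dx":0,"dy":0,"dz":-0.05,"wx":0,"wy":0,"wz":0,"fingers":55},{"dx":0,"dy":0,"dz":-0.05,"wx":0,"wy":0,"wz":0,"fingers":55}]' 28
```

```text
clock: 24.77
position: [462.0, -356.5, 136.7]
eef_rot: [0.077, -3.14, -0.001]
ft_force: [-0.3, 0.6, -2.7]
opening: 63.9
clock: 25.02
position: [462.2, -356.8, 136.3]
eef_rot: [-0.077, 3.14, 0.0]
ft_force: [-2.5, 1.1, 6.6]
opening: 63.6
```

Contact came at 136.3 against 136 predicted. Releasing slowly.

```bash
python3 -m jog '[{"dx":0,"dy":0,"dz":0,"wx":0,"wy":0,"wz":0,"fingers":64},{"dx":0,"dy":0,"dz":0,"wx":0,"wy":0,"wz":0,"fingers":66},{"dx":0,"dy":0,"dz":0,"wx":0,"wy":0,"wz":0,"fingers":69},{"dx":0,"dy":0,"dz":0,"wx":0,"wy":0,"wz":0,"fingers":76},{"dx":0,"dy":0,"dz":0,"wx":0,"wy":0,"wz":0,"fingers":85},{"dx":0,"dy":0,"dz":0,"wx":0,"wy":0,"wz":0,"fingers":93},{"dx":0,"dy":0,"dz":0,"wx":0,"wy":0,"wz":0,"fingers":93},{"dx":0,"dy":0,"dz":0.2,"wx":0,"wy":0,"wz":0,"fingers":93},{"dx":0,"dy":0,"dz":0.6,"wx":0,"wy":0,"wz":0,"fingers":93},{"dx":0,"dy":0,"dz":1.2,"wx":0,"wy":0,"wz":0,"fingers":93},{"dx":0,"dy":0,"dz":2,"wx":0,"wy":0,"wz":0,"fingers":93},{"dx":0,"dy":0,"dz":2.8,"wx":0,"wy":0,"wz":0,"fingers":93}]' 28
python3 -m jog '[{"dx":0,"dy":0,"dz":1,"wx":0,"wy":0,"wz":0,"fingers":93},{"dx":0,"dy":0,"dz":2,"wx":0,"wy":0,"wz":0,"fingers":93},{"dx":0,"dy":0,"dz":2.8,"wx":0,"wy":0,"wz":0,"fingers":93},{"dx":0,"dy":0,"dz":3,"wx":0,"wy":0,"wz":0,"fingers":93},{"dx":0,"dy":0,"dz":3,"wx":0,"wy":0,"wz":0,"fingers":93}]' 28
python3 - <<'E'
from station import robot
import cv2
c=robot.read_camera("wrist"); cv2.imwrite("pics/w14.png",c["image"][:,:,::-1])
E
```

```text
clock: 26.02
position: [462.1, -356.7, 222.2]
eef_rot: [-0.077, 3.14, 0.0]
ft_force: [0.3, 1.0, -0.3]
opening: 93.3
clock: 26.43
position: [462.5, -357.0, 314.8]
eef_rot: [-0.077, 3.137, -0.004]
ft_force: [0.6, 0.2, -1.2]
opening: 93.2
```

View pics/w14.png

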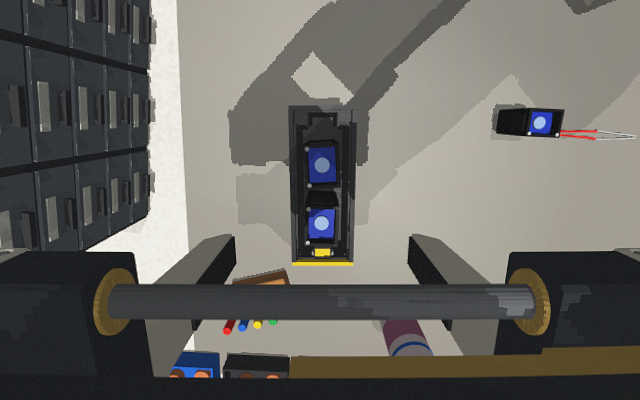

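```bash
python3 -m jog '[{"dx":0,"dy":0.5,"dz":0,"wx":0,"wy":0,"wz":0,"fingers":93},{"dx":-0.3,"dy":1.5,"dz":0,"wx":0,"wy":0,"wz":0,"fingers":93},{"dx":-0.6,"dy":2.5,"dz":0,"wx":0,"wy":0,"wz":0,"fingers":93},{"dx":-1,"dy":3.5,"dz":0,"wx":0,"wy":0,"wz":0,"fingers":93},{"dx":-1.3,"dy":4.5,"dz":0,"wx":0,"wy":0,"wz":0,"fingers":93},{"dx":-1.6,"dy":5.5,"dz":0,"wx":0,"wy":0,"wz":0,"fingers":93},{"dx":-2,"dy":6.5,"dz":0,"wx":0,"wy":0,"wz":0,"fingers":93},{"dx":-2,"dy":7.5,"dz":0,"wx":0,"wy":0,"wz":0,"fingers":93},{"dx":-2,"dy":8.3,"dz":0,"wx":0,"wy":0,"wz":0,"fingers":93},{"dx":-2,"dy":8.8,"dz":0,"wx":0,"wy":0,"wz":0,"fingers":93},{"dx":-2,"dy":9,"dz":0,"wx":0,"wy":0,"wz":0,"fingers":93},{"dx":-2,"dy":9,"dz":0,"wx":0,"wy":0,"wz":0,"fingers":93}]'
python3 - <<'E'
from h import *
from station import robot
import cv2
S=robot.read_camera("scene");T=robot.read_camera("top")
# predicted corners overlay
ov=[]
for c,(x,y,w,h) in ((S,(190,200,100,120)),(T,(410,150,100,130))):
    im=c["image"][:,:,::-1].copy(); k=4
    a=cv2.resize(im[y:y+h,x:x+w],None,fx=k,fy=k,interpolation=cv2.INTER_CUBIC); b=a.copy()
    for z,col in ((55,(0,0,255)),(95,(0,255,0)),(135,(255,255,0))):
        p=proj(c,corners(461.8,-356.8,.048,z)); p=((p-[x,y]+.5)*k-.5).astype(int)
        cv2.polylines(b,[p.reshape(-1,1,2)],True,col,1)
    cv2.imwrite("pics/f_%s.png"%("s" if c is S else "t"),np.hstack([a,b]))
cv2.imwrite("pics/f_scene.png",S["image"][:,:,::-1])
E
```

```text
clock: 27.48
position: [401.5, -85.3, 311.9]
eef_rot: [0.08, -3.14, 0.0]
ft_force: [0.8, -0.3, 0.6]
opening: 93.0
```

View pics/f_s.png

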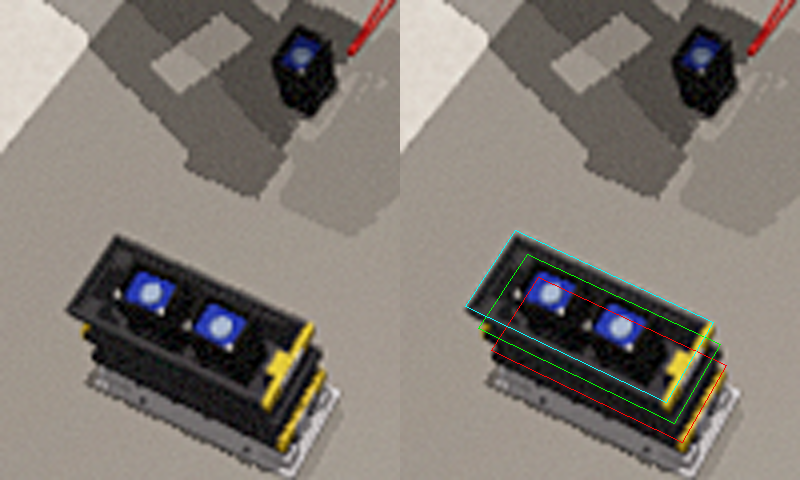

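View pics/f_t.png

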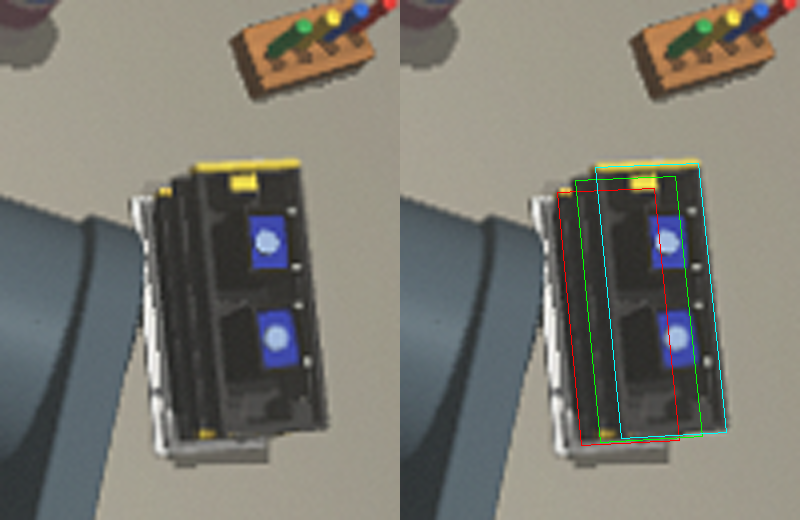

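View pics/f_scene.png

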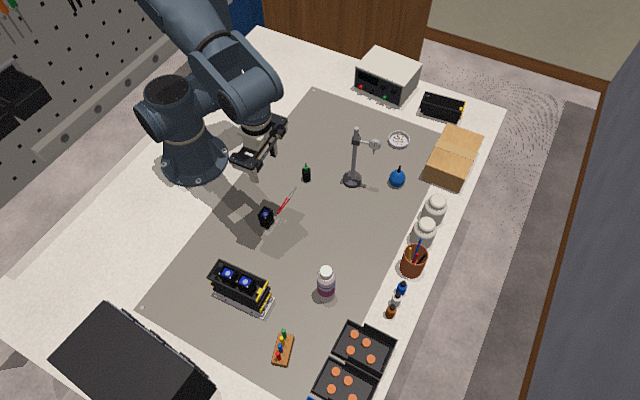

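The stack stands level. The overlays for rims at 55, 95 and 135 mm match the trays in both views, both housings are upright (scene crop (150, 293) and (220, 325)), and the bystanders have not moved.

```bash
python3 -c "
from station import robot
print(robot.read_state()['clock']); print(robot.close_job())"
```

```text
27.5833
the job is handed in; nothing more can be done
None
```

The three trays are stacked in the carrier and the job is handed in at 27.6 s of the 72 s allowed. tray_mid sits on tray_base with its yellow end over the plain end below. tray_top sits on tray_mid, facing as tray_base does.

- **Set-down:** Each tray was lowered in small steps and met its support where the shoulders should be. The tool read 95.9 mm against 95.7 predicted for tray_mid and 136.3 against 136 for tray_top. The contact force was about 7–8 N, and I released only after contact.
- **Final pictures:** In the scene and top views the rims line up to within about a pixel with the heights for trays standing on the shoulders (55, 95 and 135 mm). The yellow ends alternate and both housings are upright. The board modules were upright when last seen, just before tray_top went on. The lens cells have been out of sight since tray_mid went on. The bystanders look unmoved, and the arm is clear of everything.
- **Disagreements:** The camera estimates of the tray poses differed by up to about 6 mm. I relied on the wrist camera and the contact heights. One wrist check of tray_mid after placing did not fit cleanly, because the arm was still settling. A later check from a steady pose fitted the 95 mm rim height to within 1 mm.

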